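Load a sample cassette from the sloping case and index the camera slide

ROBOT

A 6-joint arm with a two-finger parallel gripper is mounted at the origin on a cart in front of the work surface, level with it; the furniture and walls round the work are solid. World frame = base frame: x ahead of the robot, y to its left, z up, the work surface at z = 0. Lengths are in mm, angles in rad, forces in N, time in s.
With the tool pointing down it reaches from about 400 to 925 mm from the base axis. Payload 12.5 kg.
Tool frame: the origin (TCP) lies on the centre line of the jaws, within the pads' length; the fingertips stand 14 mm ahead of it and the grasp point (between the pads) lies 5 mm behind it; z points along the fingers, y is the direction in which the jaws open and shut (so a half turn about z gives the same grasp; the last joint's range is limited). The gripper opens to 95 mm and grips with 3 to 60 N. Pads are 20 mm wide; open, the fingers measure 119 mm over their backs; the gripper's body (75 mm by 180 mm) begins 59 mm behind the grasp point.
Start: joints at [1.026, 0.491, 1.559, -0, 1.092, -0.106], TCP at [265.52, 565.815, 205.461] pointing down, gripper open.
Joint ranges: [-3.1, 3.1], [-0.84, 2.19], [0.05, 2.79], [-1.13, 4.28], [0.06, 2.93], [-2.69, 2.69]. Speed limits (rad/s): [2.22, 2.22, 2.79, 3.14, 3.14, 3.14].

INTERFACE

Orientations are given as [roll, pitch, yaw] about the fixed x, y, z axes, in that order (R = Rz(yaw) Ry(pitch) Rx(roll)).
In Python, from cell import * gives the robot as it stands.
- The arm moves only by the tool play_rows, never from a script. Its argument "moves" is a list of rows, each a list of 7 numbers: the shift along the tool's x, y, z in m, then the turn, a rotation vector about the tool's x, y, z in rad, then the opening in per cent of the stroke, from 0 (shut) to 100 (fully open). In form: [[tx, ty, tz, ax, ay, az, claw], ...]. A call has 1 to 8 rows; each row shifts and turns the pose as measured when the row begins, along the tool's axes as they then stand; what a row does not reach is not made up. A row lasts 1/10 s, in which the tool goes at most 50 mm and 8.59 degrees, less where a joint would pass 70% of its speed; a pose out of reach is approached as far as the arm can. A call is refused whole if a number of a shift passes 0.05 or a number of a turn 0.15, either way. A call with a gripper value outside its range is refused whole. The fingers move at their own pace and stop on an object; the grip force is fixed at half the most. Time passes only in rows, so rows that do not move let the fingers close. It gives the time, the measured TCP pose, the force and the opening at its end, in the units of the state.
- state(): the state, without advancing time (a new reading comes with each control period).
- read_camera(name): name is "scene" or "top"; returns a dict with "img" (480x640x3 uint8, red, green, blue), "fx", "fy", "cx", "cy" (pixels), "R" (3x3) and "t" (3): a world point X has camera coordinates R X + t. Camera axes: x right, y down, z forward; pixel columns grow to the right and rows downward; lengths in mm; the calibration is good to about 2 mm. A picture is of the moment at which its call begins. There is no depth.
- job_done(): hands the job in, once; it reports no verdict.
The state is a dict: "t": time; "joints": joint angles; "qvel": joint speeds; "tau": joint torques, N m; "eef_pos": TCP position; "tcp_rot": TCP orientation; "ft_force": force on the tool from outside, world axes, zero at the start; "moment": the same for the moment, N m; "opening": opening from 0.0 (shut) to 1.0 (fully open).
Only numpy, scipy, OpenCV 4.12 (cv2) and the standard library are available. Lean on these libraries where they do the work, as an engineer would, in place of code of your own. Each camera call takes 0.05 s, during which the arm holds its last target.

TASK

Swing the case's clear lid, which has a bar handle at its front, up past its balance point so that it stays open by itself. Lift the yellow cassette out, lay it gently and flat in the carrier's nest while the carrier still stands at its first station, let go of it, and then slide the carrier, whose handle is the red-topped post, to the next station, the middle one in front of the camera, until it rests in that detent. Leave the blue cassette in its cradle, the lid open, and the other things on the bench where they are.

Things in the scene. Friction and masses are not known exactly. Their poses are not given: they have to be found in the camera images.
- case: fixed grey sloping case, 136 deep (x) by 220 wide (y) mm, walls 6; origin under its centre; x from the low front (70 mm, facing the robot) to the high back (133 mm), z up. Two black cradles inside at y = +46 and -46 mm slope up to the back at 25 degrees, a cassette along each. Lips 7 mm high only round a cassette's ends; beside its middle 25 mm or more are free each side, and 10 mm below
- lid (a joint): angle of the clear flat lid (220 wide, 160 mm from hinge to front edge, 0.22 kg), hinged along the case's y at its back top edge: 0 closed (sloping down to the front at 25 degrees), 2.01 rad upright, 2.36 rad against its open stop, leaning back. Below about 2.0 rad it falls shut by itself, above that it falls open
- lid_hinge (a point): point on the lid's hinge line, mid-width, 135 mm above the bench; axes as the case (the hinge turns about y)
- lid_bar (a point): middle of the lid's black handle bar: round, 12 mm diameter, 100 mm long, parallel to the hinge, 200 mm from it, 40 mm beyond the lid's front edge, held by an arm at each end; 53 mm above the bench with the lid shut. Moves with the lid; axes as the case's, turned with the lid. The bar can turn between gripping pads
- yellow_cassette (a point): centre (half-way up) of the yellow cassette, a box 110 (x) by 34 (y) by 26 (z) mm, 0.14 kg, with a white-rimmed window on its top; x along its length, z out of its top. At the start it lies in one of the case's cradles with x up the slope (25 degrees) and to the back
- blue_cassette (a point): centre (half-way up) of the blue cassette, same shape and size, in the other cradle; it must stay there
- yellow: the yellow cassette itself; origin at the centre of its underside
- blue: the blue cassette itself; origin at the centre of its underside
- slide: fixed slide: base 90 by 300 mm, 12 mm high; three station detents 90 mm apart along its y axis: y = +90 (first, at the robot's left), 0 (second, green mark, camera behind it) and -90 mm; origin under its centre, x away from the robot, z up. The camera stands 110 to 160 mm behind the slide's middle and is about 130 mm high
- carrier (a joint): position of the carrier along the slide in m, growing to -y of the slide: 0 first station (start), 0.09 second, 0.18 third. A sprung ball holds it in each detent; leaving or entering one takes about 3 to 6 N, and it snaps in from about 3 mm away
- nest (a point): centre of the carrier's nest on its bed surface (the cassette's underside rests there), 50 mm above the bench; moves with the carrier; x the nest's long direction, away from the robot, z up. Lips 7 mm high stand round the cassette's two ends with 4 mm play lengthwise and 3.5 mm sideways each way; beside its middle it is free for fingers to 16 mm below the bed surface
- post (a point): grip point on the carrier's upright post, 14 mm diameter, with a red cap of 17 mm diameter on top at 90 mm above the bench; the point is 72 mm above the bench, 113 mm in front (-x) of the nest's centre. Moves with the carrier
- station_2 (a point): where nest is when the carrier is in the second (middle, green) station
- green_pot: bystander: pot with a green lid, 52 diameter, 50 mm high; origin under it
- eye_loupe: bystander: black eye loupe, 35 diameter, 27 mm high; origin under it
- blower: bystander: dark red rubber dust blower, 55 diameter, 137 mm high; origin under it

How it is judged:
By the outcome, as a careful person would: the job done as asked, in the order asked, and still so for the second after the job is handed in, with the robot touching nothing.
It also fails if it takes over 67 s, if anything falls off the work surface, if the arm or the gripper's body presses on something with over 40 N, if the wrist force passes 120 N, or if a joint passes its speed limit or range.

## Working session

There is one attempt and no reset: what is moved stays moved. The work goes in short steps, Python scripts to look and compute and a tool call to move; the robot and the scene stay as the last step left them, time stands still between calls to the robot, and variables do not carry over. Pictures are saved under pics/ and viewed, and the job is handed in when it is done.

Besides the shell and the picture viewer there is one more tool, called in YAML: its name, and indented under it one key for each argument. play_rows: Moves the arm, as the interface text tells. Its arguments: {"type":"object","properties":{"moves":{"type":"array"}},"required":["moves"]}

```bash
ls; mkdir -p pics
python3 - <<'E'
from cell import *
import cv2
for n in ["scene","top"]:
    c=read_camera(n); cv2.imwrite(f"pics/{n}0.png",c["img"][:,:,::-1]); print(n,c["fx"],c["fy"],c["cx"],c["cy"],c["R"],c["t"])
print(state())
E
```

```text
pics
scene 492.2668670766845 492.2668670766845 322.1939710678705 243.92506532615675 [[ 0.8754889  -0.48315416 -0.00901373]
 [-0.3497153  -0.62060074 -0.70182186]
 [ 0.33349423  0.61758949 -0.71229546]] [-452.31991889  347.51849057  882.54813117]
top 493.463201747681 493.463201747681 313.3849627426748 237.40455696200948 [[-0.0010208  -0.99992327  0.01234566]
 [-0.98535231 -0.00109951 -0.17052746]
 [ 0.17052794 -0.0123389  -0.98527558]] [ 105.67031536  568.19552822 1242.60759253]
{'t': 0.1, 'joints': array([ 1.02635231e+00,  4.91466884e-01,  1.55937792e+00, -5.83235043e-06,
        1.09170268e+00, -1.05613966e-01]), 'qvel': array([ 6.65741955e-04, -2.79140160e-03, -3.18097436e-05,  7.07690687e-04,
       -1.51837692e-03,  1.06798287e-03]), 'tau': array([ 1.67692764e-03, -6.13610888e+01, -2.58606488e+01,  6.93476410e-02,
        4.69608733e-02, -7.45805141e-05]), 'eef_pos': array([265.42463966, 565.59718986, 204.94396232]), 'tcp_rot': array([-3.14064259e+00, -9.55121450e-05,  2.70276524e+00]), 'ft_force': array([ 0.78623898,  0.00735434, -0.98036378]), 'moment': array([-0.00627266,  0.00713213,  0.03320452]), 'opening': 1.0012008283487202}
```

View pics/scene0.png

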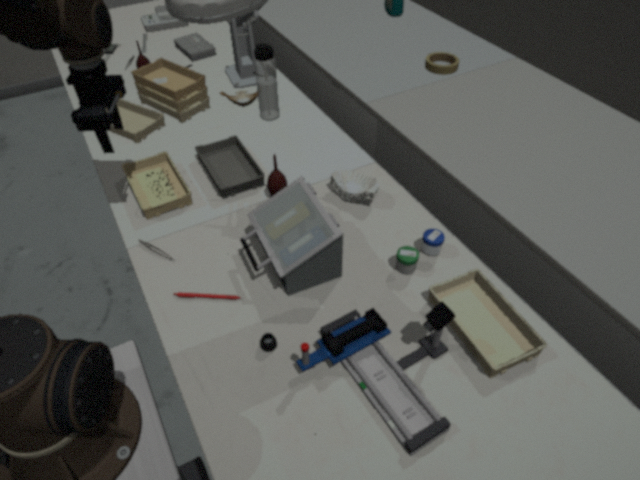

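View pics/top0.png

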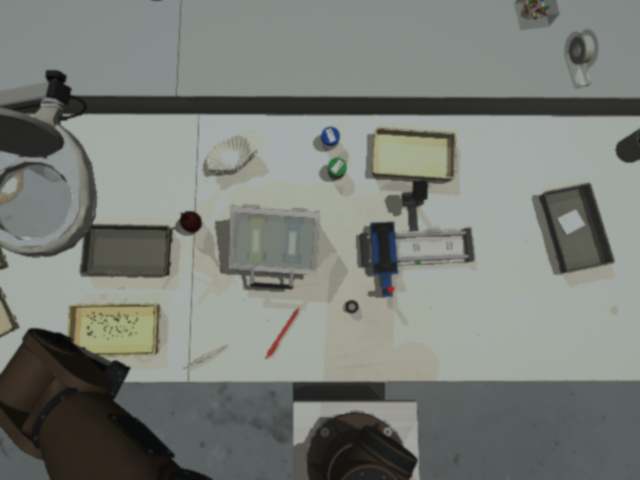

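The arm stands clear at the upper left of the scene view. In the top view the case is near (273,240), the carrier near (385,250), and the red post cap at (391,290). I'll enlarge both views.

Run:
```python
import cv2
a=cv2.imread("pics/top0.png")[190:310,210:490]; cv2.imwrite("pics/topz.png",cv2.resize(a,None,fx=2.85,fy=2.85,interpolation=cv2.INTER_CUBIC))
a=cv2.imread("pics/scene0.png")[170:450,220:460]; cv2.imwrite("pics/scz.png",cv2.resize(a,None,fx=2.1,fy=2.1,interpolation=cv2.INTER_CUBIC))
```

```text
(no output)
```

View pics/topz.png

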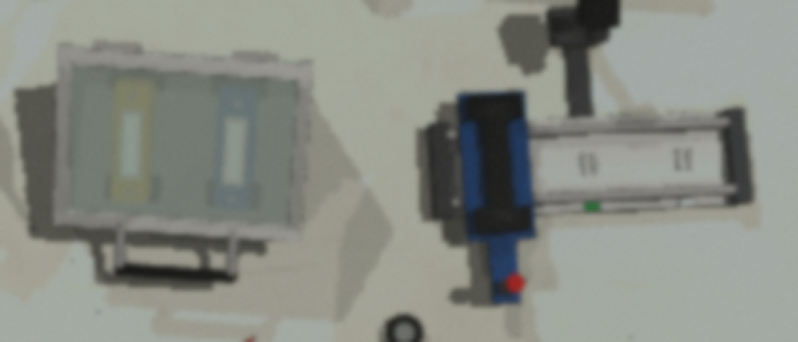

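View pics/scz.png

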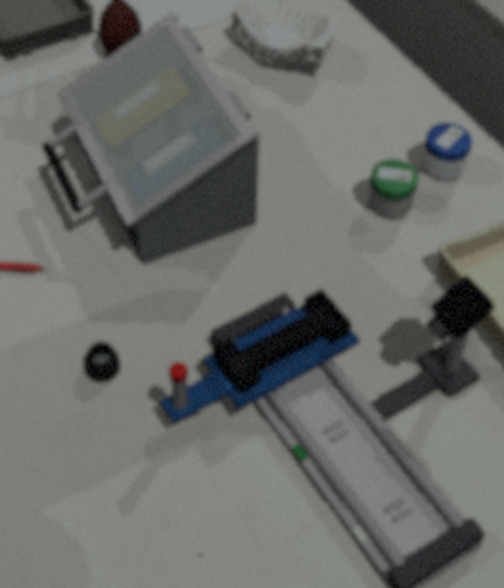

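```bash
cat > h.py <<'E'
from cell import *
import numpy as np, cv2
from scipy.spatial.transform import Rotation as Ro
def snap(name,fn=None,box=None,f=1):
    c=read_camera(name)
    if fn:
        im=c["img"][:,:,::-1]
        if box: im=im[box[1]:box[3],box[0]:box[2]]
        cv2.imwrite("pics/"+fn,cv2.resize(im,None,fx=f,fy=f,interpolation=cv2.INTER_CUBIC))
    return c
def ray(c,u,v):
    d=c["R"].T@np.array([(u-c["cx"])/c["fx"],(v-c["cy"])/c["fy"],1]); o=-c["R"].T@c["t"]; return o,d
def onz(c,u,v,z):
    o,d=ray(c,u,v); return o+d*(z-o[2])/d[2]
def tri(c1,p1,c2,p2):
    o1,d1=ray(c1,*p1);o2,d2=ray(c2,*p2)
    d1/=np.linalg.norm(d1);d2/=np.linalg.norm(d2)
    s=np.linalg.lstsq(np.c_[d1,-d2],o2-o1,rcond=None)[0]
    a=o1+s[0]*d1;b=o2+s[1]*d2
    return (a+b)/2,np.linalg.norm(a-b)
def proj(c,X):
    p=c["R"]@np.array(X)+c["t"]; return c["fx"]*p[0]/p[2]+c["cx"],c["fy"]*p[1]/p[2]+c["cy"]
def cen(c,lo,hi,box):
    hsv=cv2.cvtColor(c["img"],cv2.COLOR_RGB2HSV)
    m=cv2.inRange(hsv,np.array(lo),np.array(hi)); k=np.zeros_like(m);k[box[1]:box[3],box[0]:box[2]]=m[box[1]:box[3],box[0]:box[2]]
    n,l,s,ce=cv2.connectedComponentsWithStats(k)
    if n<2:return None
    i=1+np.argmax(s[1:,4]); return ce[i],s[i],(l==i).astype(np.uint8)
def st():
    s=state(); R=Ro.from_euler('xyz',s["tcp_rot"]).as_matrix(); return s,s["eef_pos"],R
E
python3 - <<'E'
from h import *
np.set_printoptions(precision=1,suppress=True)
T=snap("top");S=snap("scene")
tz=lambda u,v:((u+.5)/2.85-.5+210,(v+.5)/2.85-.5+190)
sz=lambda u,v:((u+.5)/2.1-.5+220,(v+.5)/2.1-.5+170)
for n,p,z in [("hL",(62,45),135),("hR",(312,64),135),("fL",(57,220),67),("fR",(300,235),67),("barL",(117,269),53),("barR",(235,275),53),("car BL",(459,94),40),("car BR",(524,92),40),("car FR",(534,236),40),("slideR back",(745,110),15),("slideRfront",(752,202),15)]:
    print(n,onz(T,*tz(*p),z))
print("bar scene",onz(S,*sz(47,146),53),onz(S,*sz(76,208),53))
print("L",tri(T,tz(62,45),S,sz(172,18)),tri(T,tz(312,64),S,sz(256,134)), tri(T,tz(300,235),S,sz(130,218)))
a=cen(T,(0,150,90),(8,255,255),(375,275,410,300));b=cen(S,(0,150,90),(8,255,255),(290,330,320,360))
print("cap",a[0],a[1],b[0],b[1],tri(T,a[0],S,b[0]),onz(T,*a[0],90),onz(S,*b[0],88))
# blue carrier minarearect
a=cen(T,(100,120,40),(125,255,255),(360,210,420,310));print(a[1],cv2.minAreaRect(cv2.findNonZero(a[2])))
m=a[2]; 
g=cen(T,(50,80,40),(85,255,255),(400,250,430,275));print("green",g and (g[0],onz(T,*g[0],12)))
E
```

```text
hL [632.7 308.3 135. ]
hR [616.3  92.5 135. ]
fL [488.6 319.1  67. ]
fR [475.2 102.1  67. ]
barL [446.  266.3  53. ]
barR [440.6 160.3  53. ]
car BL [609.4 -46.4  40. ]
car BR [ 611.4 -107.    40. ]
car FR [ 477.1 -112.3   40. ]
slideR back [ 599.5 -321.1   15. ]
slideRfront [ 511.6 -322.8   15. ]
bar scene [448.3 265.1  53. ] [439.5 163.5  53. ]
L (array([632.4, 308.8, 133.1]), np.float64(1.3510534883814067)) (array([616. ,  92.5, 137.8]), np.float64(0.7043950980399636)) (array([474.6, 102.1,  78.3]), np.float64(1.0891556687127477))
cap [390.1 289.2] [388 287   5   5  20] [304.6 346.5] [302 344   6   6  32] (array([431.6, -85.9,  84.6]), np.float64(2.1075180382253795)) [430.2 -84.7  90. ] [431.7 -88.2  88. ]
[372 232   8  32 181] ((375.2470703125, 247.45330810546875), (31.126768112182617, 6.050693988800049), 86.42366790771484)
green (array([417.3, 262. ]), array([ 508. , -172.6,   12. ]))
```

Case yaw is about -4.3°. The hinge middle is at (624.4,200.4,135) and the bar at (443,214,53). The predicted bar position agrees with the measured one. First I turn the tool so the jaws open along case x and close them part-way.

play_rows:
  moves:
    - [0, 0, 0, 0, 0, 0.15, 30]
    - [0, 0, 0, 0, 0, 0.15, 30]
    - [0, 0, 0, 0, 0, 0.15, 30]
    - [0, 0, 0, 0, 0, 0.15, 30]
    - [0, 0, 0, 0, 0, 0.15, 30]
    - [0, 0, 0, 0, 0, 0.15, 30]
    - [0, 0, 0, 0, 0, 0.15, 30]
    - [0, 0, 0, 0, 0, 0.15, 30]

```text
t: 1.0
eef_pos: [265.0, 565.0, 203.5]
tcp_rot: [-3.14, 0.003, 1.497]
ft_force: [0.4, -0.2, -0.4]
opening: 0.388
```

```bash
cat >> h.py <<'E'
def to(X,yaw=None,pitch=0.0):
    """shift in tool axes (m) to world X (mm), and rotvec to orientation"""
    s,p,R=st(); d=R.T@(np.array(X)-p)/1000
    print("tcp",p.round(1),"rot",s["tcp_rot"].round(3),"f",s["ft_force"].round(1),"op",round(s["opening"],3),"t",round(s["t"],2))
    print("shift",d.round(4))
    return R
E
python3 - <<'E'
from h import *
# case axes
th=np.arctan2(-16.4,215.8); print(th)
to([443,214,150])
E
```

```text
-0.07585049384110726
tcp [265.  565.  203.5] rot [-3.140e+00  3.000e-03  1.497e+00] f [ 0.4 -0.2 -0.4] op 0.388 t 1.0
shift [-0.3367  0.2036  0.0543]
```

play_rows:
  moves:
    - [-0.042, 0.0255, 0, 0, 0, 0, 30]
    - [-0.042, 0.0255, 0, 0, 0, 0, 30]
    - [-0.042, 0.0255, 0, 0, 0, 0, 30]
    - [-0.042, 0.0255, 0, 0, 0, 0, 30]
    - [-0.042, 0.0255, 0, 0, 0, 0, 30]
    - [-0.042, 0.0255, 0, 0, 0, 0, 30]
    - [-0.042, 0.0255, 0, 0, 0, 0, 30]
    - [-0.042, 0.0255, 0, 0, 0, 0, 30]

```text
t: 1.8
eef_pos: [442.4, 209.4, 202.8]
tcp_rot: [-3.14, 0.003, 1.497]
ft_force: [0.2, 0.2, 0.4]
opening: 0.3
```

Run:
```python
from h import *
to([443,214,48])
```

```text
tcp [442.4 209.4 202.8] rot [-3.140e+00  3.000e-03  1.497e+00] f [0.2 0.2 0.4] op 0.3 t 1.8
shift [0.0051 0.0005 0.1548]
```

play_rows:
  moves:
    - [0.005, 0, 0.03, 0, 0, 0, 30]
    - [0, 0, 0.03, 0, 0, 0, 30]
    - [0, 0, 0.03, 0, 0, 0, 30]
    - [0, 0, 0, 0, 0, 0, 30]

```text
t: 2.2
eef_pos: [447.1, 207.5, 111.5]
tcp_rot: [3.139, 0.002, 1.486]
ft_force: [0.2, 0.8, 0.3]
opening: 0.3
```

Run:
```python
from h import *
to([443,214,48])
S=snap("scene","s1.png",(200,120,400,320),3)
T=snap("top","t1.png",(200,180,400,320),3)
```

```text
tcp [447.1 207.5 111.5] rot [3.139e+00 2.000e-03 1.486e+00] f [0.2 0.8 0.3] op 0.3 t 2.2
shift [ 0.0062 -0.0048  0.0634]
```

View pics/s1.png

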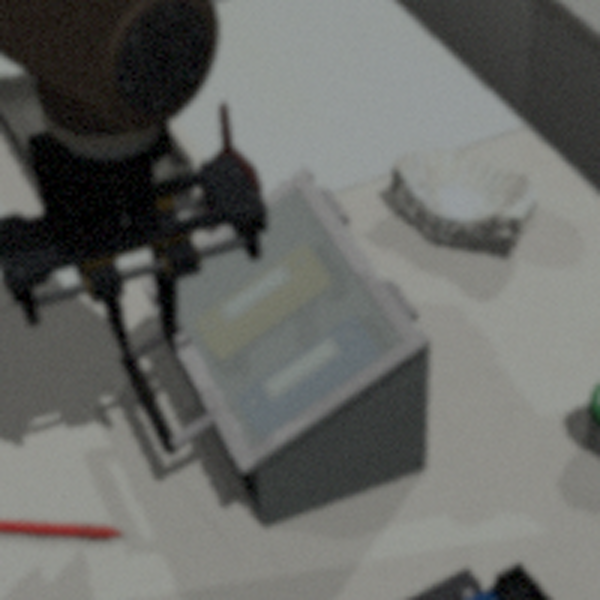

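play_rows:
  moves:
    - [0.006, -0.001, 0, -0.15, 0, -0.01, 30]
    - [0, 0, 0, -0.15, 0, 0, 30]
    - [0, 0, 0, 0, 0, 0, 30]

```text
t: 2.6
eef_pos: [450.5, 214.1, 118.5]
tcp_rot: [2.851, 0.003, 1.495]
ft_force: [-0.8, 0.1, -0.1]
opening: 0.299
```

Run:
```python
from h import *
to([444.5,214,48.2])
```

```text
tcp [450.5 214.1 118.5] rot [2.851 0.003 1.495] f [-0.8  0.1 -0.1] op 0.299 t 2.6
shift [-0.0004 -0.0259  0.0656]
```

play_rows:
  moves:
    - [0, -0.026, 0, 0, 0, 0, 30]
    - [0, 0, 0, 0, 0, 0, 30]
    - [0, 0, 0.02, 0, 0, 0, 30]
    - [0, 0, 0.015, 0, 0, 0, 30]

```text
t: 3.0
eef_pos: [440.2, 217.3, 84.0]
tcp_rot: [2.846, 0.002, 1.497]
ft_force: [-0.4, 0.2, -0.2]
opening: 0.297
```

Run:
```python
from h import *
to([444.5,214,48.2])
```

```text
tcp [440.2 217.3  84. ] rot [2.846e+00 2.000e-03 1.497e+00] f [-0.4  0.2 -0.2] op 0.297 t 3.0
shift [-0.0029 -0.0061  0.0355]
```

play_rows:
  moves:
    - [-0.003, -0.006, 0.0, 0, 0, 0, 30]
    - [0, 0, 0.015, 0, 0, 0, 30]
    - [0, 0, 0.015, 0, 0, 0, 30]
    - [0, 0, 0, 0, 0, 0, 30]

```text
t: 3.4
eef_pos: [447.4, 213.0, 55.9]
tcp_rot: [2.844, 0.005, 1.494]
ft_force: [-0.3, 0.2, 1.1]
opening: 0.3
```

Run:
```python
from h import *
to([444.5,214,48.2])
S=snap("scene","s2.png",(200,120,400,320),3)
T=snap("top","t2.png",(220,200,370,312),5)
```

```text
tcp [447.4 213.   55.9] rot [2.844 0.005 1.494] f [-0.3  0.2  1.1] op 0.3 t 3.4
shift [ 0.0008 -0.0051  0.0065]
```

View pics/s2.png

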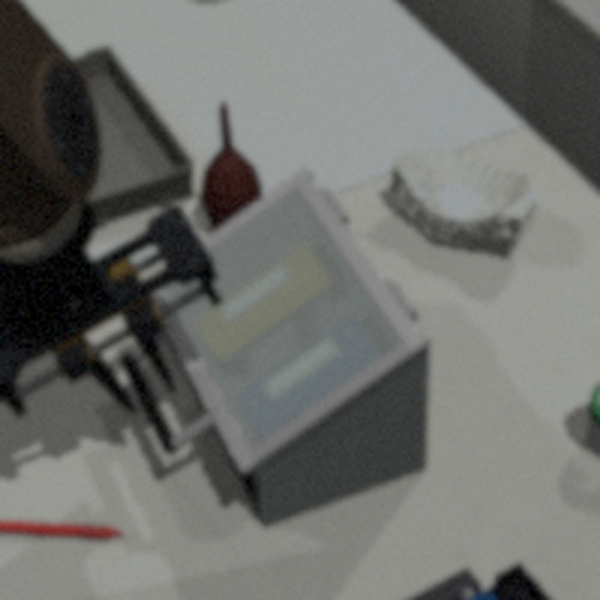

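View pics/t2.png

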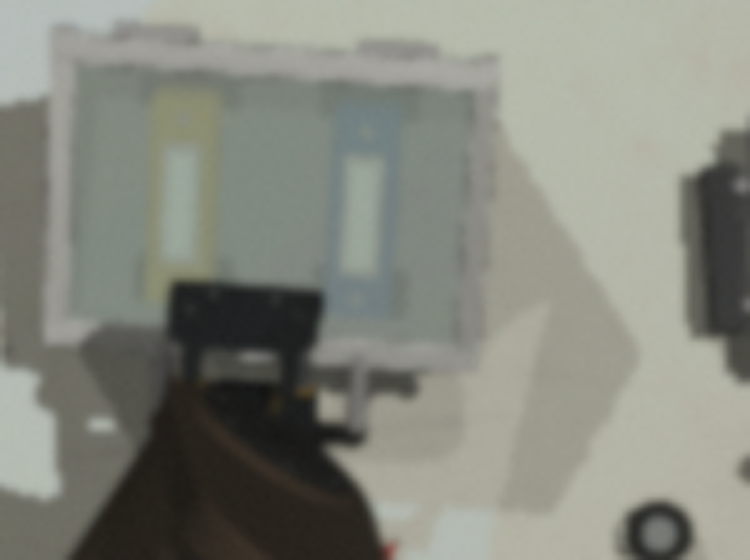

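The fingers straddle the bar near (150,390) in the scene crop. I'll finish the approach and close.

play_rows:
  moves:
    - [0, -0.005, 0.0065, 0, 0, 0, 30]
    - [0, 0, 0.0, 0, 0, 0, 15]
    - [0, 0, 0, 0, 0, 0, 0]
    - [0, 0, 0, 0, 0, 0, 0]
    - [0, 0, 0, 0, 0, 0, 0]

```text
t: 4.0
eef_pos: [445.9, 213.7, 53.7]
tcp_rot: [2.838, 0.003, 1.494]
ft_force: [-0.1, -0.7, -0.7]
opening: 0.032
```

```bash
cat >> h.py <<'E'
C=np.cos(-.0759);Sn=np.sin(-.0759)
def lidplan(a0,a1,n):
    pass
E
python3 - <<'E'
from h import *
to([444.5,214,48.2])
E
```

```text
tcp [445.9 213.7  53.7] rot [2.838 0.003 1.494] f [-0.1 -0.7 -0.7] op 0.032 t 4.0
shift [ 0.0002 -0.003   0.0048]
```

The gripper closed on nothing: the opening is 0.03 and a grip on the bar should read about 0.126. I need a closer look.

Run:
```python
from h import *
S=snap("scene","s3.png",(205,220,305,295),8)
for P in ([443,214,53],[439.5,263,53],[446.7,164,53],[443,214,0]): print(proj(S,P))
to([444.5,214,48.2])
```

```text
(np.float64(248.50876457891007), np.float64(253.8122126957142))
(np.float64(238.95873242819056), np.float64(241.11090324636316))
(np.float64(258.8299136737955), np.float64(267.447353405571))
(np.float64(251.10406563979456), np.float64(269.2428753477199))
tcp [445.9 213.7  53.6] rot [2.838 0.003 1.494] f [0.  0.4 0. ] op 0.014 t 4.05
shift [ 0.0002 -0.003   0.0048]
```

View pics/s3.png

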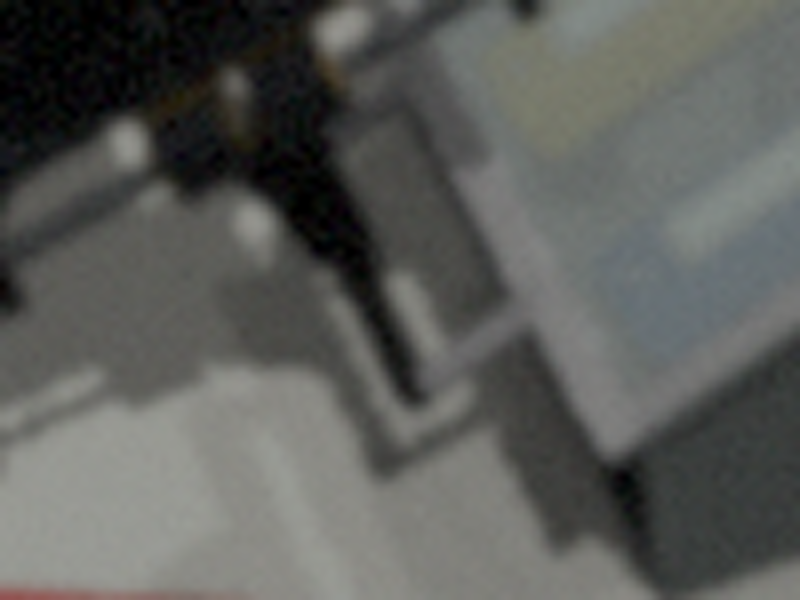

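Run:
```python
from h import *
np.set_printoptions(precision=1,suppress=True)
S=snap("scene");T=snap("top","t3.png",(220,200,370,312),5)
s,p,R=st()
print("tip",proj(S,p+R[:,2]*14),"grasp",proj(S,p-R[:,2]*5), R[:,2])
print(onz(S,256.3,268.8,53),onz(T,292,287.4,53),tri(S,(256.3,268.8),T,(292,287.4)))
```

```text
tip (np.float64(252.06082714089007), np.float64(256.8284097323326)) grasp (np.float64(248.80594636920875), np.float64(252.13901758684503)) [ 0.3 -0.  -1. ]
[440.2 163.1  53. ] [437.4 160.6  53. ] (array([438.2, 160.3,  56.4]), np.float64(2.1196622285472144))
```

View pics/t3.png

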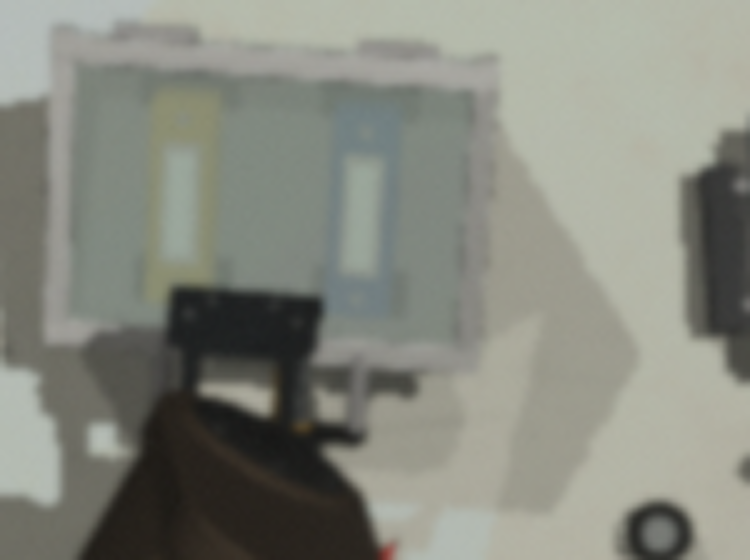

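Run:
```python
from h import *
S=snap("scene")
R=Ro.from_euler('xyz',[2.844,.005,1.494]).as_matrix();p=np.array([447.4,213,55.9])
im=cv2.imread("pics/s2.png")
def d(P,col):
    u,v=proj(S,P); q=(int((u-200+.5)*3),int((v-120+.5)*3)); cv2.circle(im,q,2,col,-1)
for sy in(-1,1):
  for z in (14,-5,-40): d(p+R@np.array([0,sy*14.2,z]),(0,0,255))
th=-.0759
for k in range(-50,51,10): d(np.array([442.6+k*.0758,213+k*.997,53]),(0,255,0))
cv2.imwrite("pics/s2a.png",cv2.resize(im[200:500,20:320],None,fx=2,fy=2))
```

```text
(no output)
```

View pics/s2a.png

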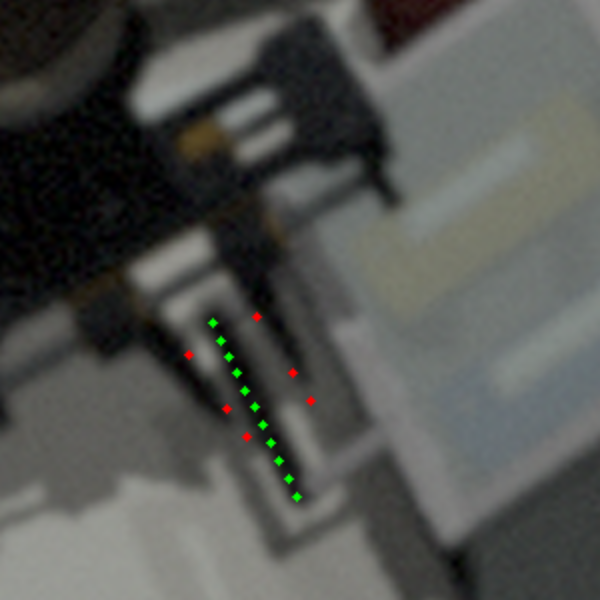

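The fingertips appear about 14 mm less advanced along the tool than nominal. I'll open again and go lower.

play_rows:
  moves:
    - [0, 0, 0, 0, 0, 0, 30]
    - [0, 0, 0, 0, 0, 0, 30]
    - [0, 0, 0, 0, 0, 0, 30]
    - [0, 0, 0, 0, 0, 0, 30]

```text
t: 4.6
eef_pos: [445.6, 213.6, 53.1]
tcp_rot: [2.839, 0.004, 1.494]
ft_force: [0.4, 0.1, -0.2]
opening: 0.272
```

```bash
cat >> h.py <<'E'
def tips(fn,box,f):
    S=snap("scene",fn,box,f); s,p,R=st(); im=cv2.imread("pics/"+fn)
    w=s["opening"]*47.5
    for sy in(-1,1):
      for z in (14,-5):
        u,v=proj(S,p+R@np.array([0,sy*w,z])); cv2.circle(im,(int((u-box[0]+.5)*f),int((v-box[1]+.5)*f)),2,(0,0,255),-1)
    cv2.imwrite("pics/"+fn,im)
E
python3 - <<'E'
from h import *
to([443.5,213,45]); tips("s4.png",(205,210,305,285),8)
E
```

```text
tcp [445.6 213.6  53.1] rot [2.839 0.004 1.494] f [ 0.4  0.1 -0.2] op 0.272 t 4.6
shift [-0.0007 -0.0044  0.0071]
```

View pics/s4.png

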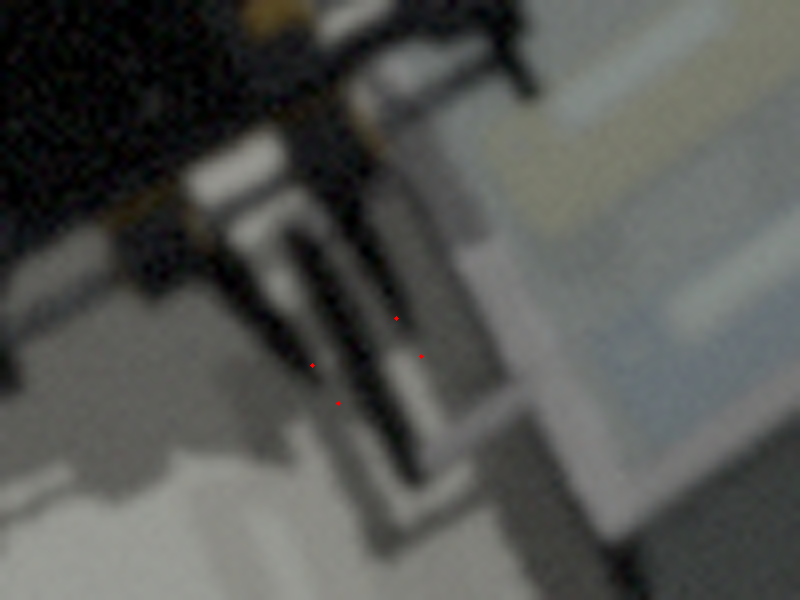

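play_rows:
  moves:
    - [0, -0.004, 0.012, 0, 0, 0, 30]
    - [0, 0, 0.006, 0, 0, 0, 30]
    - [0, 0, 0, 0, 0, 0, 30]

```text
t: 4.95
eef_pos: [447.4, 213.5, 34.4]
tcp_rot: [2.839, 0.003, 1.494]
ft_force: [0.1, -0.1, 0.0]
opening: 0.3
```

Run:
```python
from h import *
to([443.5,213,45]); tips("s5.png",(205,210,305,285),8)
```

```text
tcp [447.4 213.5  34.4] rot [2.839 0.003 1.494] f [ 0.1 -0.1  0. ] op 0.3 t 4.95
shift [-0.0008 -0.0005 -0.0112]
```

View pics/s5.png

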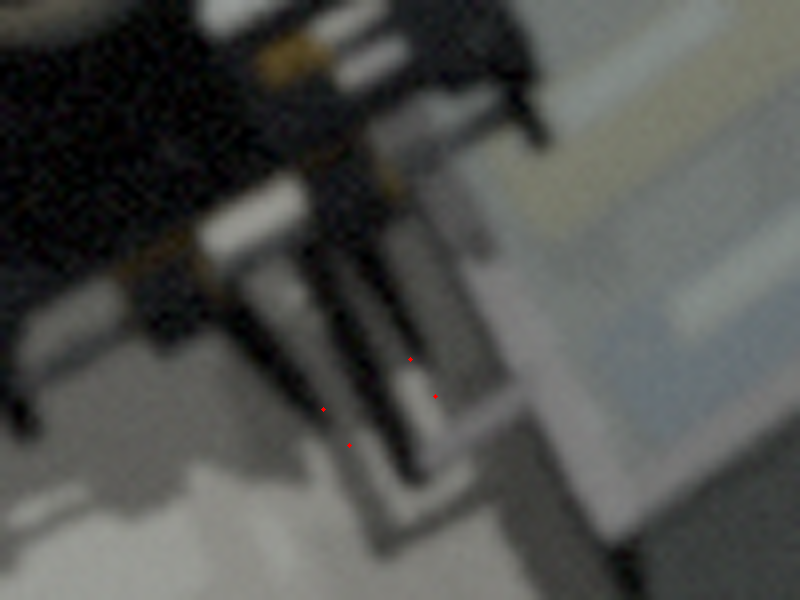

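play_rows:
  moves:
    - [0, 0, 0, 0, 0, 0, 15]
    - [0, 0, 0, 0, 0, 0, 0]
    - [0, 0, 0, 0, 0, 0, 0]
    - [0, 0, 0, 0, 0, 0, 0]
    - [0, 0, 0, 0, 0, 0, 0]

```text
t: 5.5
eef_pos: [448.5, 213.5, 36.2]
tcp_rot: [2.836, 0.003, 1.494]
ft_force: [0.3, 0.2, -2.3]
opening: 0.114
```

Run:
```python
from h import *
to([443.5,213,45]); tips("s6.png",(205,210,305,285),8)
```

```text
tcp [448.5 213.5  36.2] rot [2.836 0.003 1.494] f [ 0.3  0.2 -2.3] op 0.114 t 5.5
shift [-0.001  -0.0021 -0.0099]
```

View pics/s6.png

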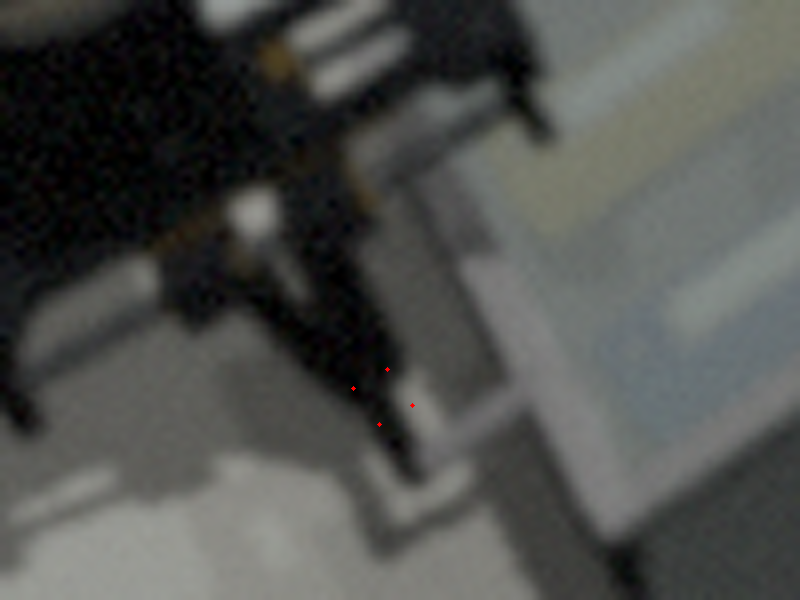

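The opening holds at 0.114 (about 11 mm), so the bar is gripped, and the reported TCP seems about 14 mm too deep along the tool. Next is the arc about the hinge.

```bash
cat >> h.py <<'E'
H=np.array([624.4,200.4,135.]);XC=np.array([C,Sn,0]);YC=np.array([-Sn,C,0]);B0=np.arcsin(82/200)
TCP0=np.array([448.5,213.5,36.2])
def barp(phi): return H+200*(-np.cos(phi-B0)*XC+np.sin(phi-B0)*np.array([0,0,1]))
def arc(step,n):
    s,p,R=st(); d=TCP0-barp(0); b=p-d-H
    phi=np.arctan2(b[2],-b@XC)+B0; r=np.hypot(b[2],b@XC)
    print("phi",phi.round(3),"r",r.round(1),"y",(b@YC).round(1),"f",s["ft_force"].round(1),"op",round(s["opening"],3),"t",round(s["t"],2),"rot",s["tcp_rot"].round(3))
    q=p
    for i in range(n):
        w=barp(phi+step*(i+1))+d; print((R.T@(w-q)/1000).round(4)); q=w
E
python3 - <<'E'
from h import *
np.set_printoptions(suppress=True)
arc(.08,4)
E
```

```text
phi 0.0 r 200.0 y 0.1 f [-0.3 -0.6 -0.9] op 0.118 t 5.55 rot [2.836 0.003 1.494]
[-0.0001 -0.0013 -0.0159]
[-0.      0.0001 -0.016 ]
[-0.      0.0013 -0.0159]
[-0.      0.0026 -0.0158]
```

play_rows:
  moves:
    - [0, -0.0013, -0.016, 0, 0, 0, 0]
    - [0, 0, -0.016, 0, 0, 0, 0]
    - [0, 0.0013, -0.016, 0, 0, 0, 0]
    - [0, 0, 0, 0, 0, 0, 0]

```text
t: 5.95
eef_pos: [434.2, 214.6, 83.3]
tcp_rot: [2.837, 0.003, 1.494]
ft_force: [-0.7, -1.7, -2.0]
opening: 0.12
```

Run:
```python
from h import *
np.set_printoptions(suppress=True)
arc(.08,6); tips("s7.png",(205,150,365,285),5)
```

```text
phi 0.247 r 199.8 y -0.0 f [-0.7 -1.7 -2. ] op 0.12 t 5.95 rot [2.837 0.003 1.494]
[-0.      0.0025 -0.0158]
[-0.0001  0.0039 -0.0155]
[-0.0001  0.0052 -0.0151]
[-0.      0.0064 -0.0147]
[-0.      0.0075 -0.0141]
[-0.      0.0086 -0.0135]
```

View pics/s7.png

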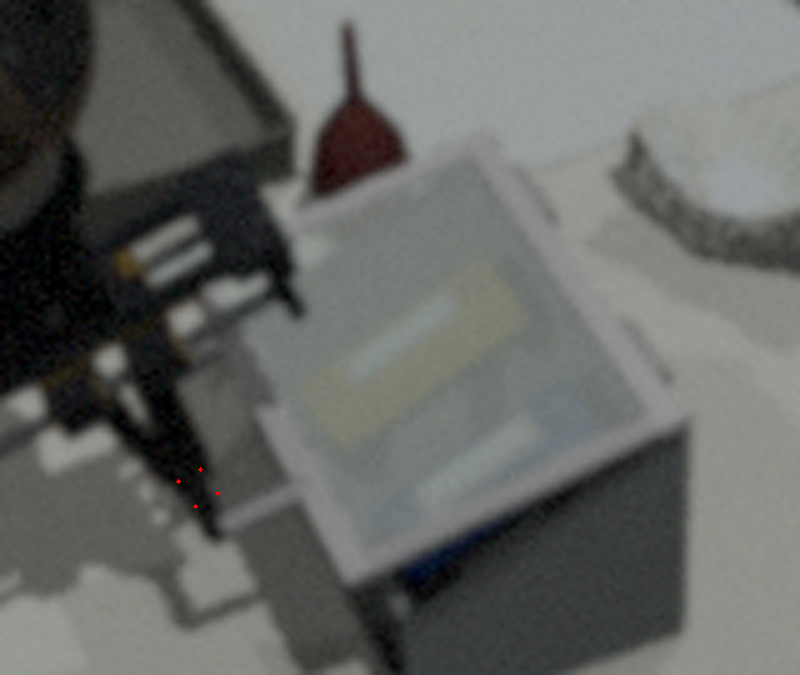

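The lid is rising and the forces are tiny. I'll continue.

play_rows:
  moves:
    - [0, 0.0025, -0.016, 0, 0, 0, 0]
    - [0, 0.004, -0.0155, 0, 0, 0, 0]
    - [0, 0.005, -0.015, 0, 0, 0, 0]
    - [0, 0.0065, -0.0147, 0, 0, 0, 0]
    - [0, 0.0075, -0.014, 0, 0, 0, 0]
    - [0, 0.0085, -0.0135, 0, 0, 0, 0]

```text
t: 6.6
eef_pos: [438.7, 213.7, 175.3]
tcp_rot: [2.845, 0.007, 1.493]
ft_force: [2.8, 1.0, -3.2]
opening: 0.121
```

Run:
```python
from h import *
np.set_printoptions(suppress=True)
arc(.09,6)
```

```text
phi 0.711 r 200.5 y -0.5 f [ 2.8  1.  -3.2] op 0.121 t 6.6 rot [2.845 0.007 1.493]
[ 0.0004  0.011  -0.0143]
[-0.0001  0.0119 -0.0135]
[-0.0001  0.013  -0.0124]
[-0.0001  0.0141 -0.0112]
[-0.0001  0.015  -0.0099]
[-0.0001  0.0159 -0.0085]
```

play_rows:
  moves:
    - [0, 0.011, -0.0143, 0, 0, 0, 0]
    - [0, 0.012, -0.0135, 0, 0, 0, 0]
    - [0, 0.013, -0.0125, 0, 0, 0, 0]
    - [0, 0.014, -0.011, 0, 0, 0, 0]
    - [0, 0.015, -0.01, 0, 0, 0, 0]
    - [0, 0.016, -0.0085, 0, 0, 0, 0]

```text
t: 7.2
eef_pos: [489.7, 209.7, 263.1]
tcp_rot: [2.863, 0.013, 1.49]
ft_force: [-2.5, 1.6, -0.8]
opening: 0.119
```

Run:
```python
from h import *
np.set_printoptions(suppress=True)
arc(.09,6)
```

```text
phi 1.221 r 202.3 y -0.6 f [-2.5  1.6 -0.8] op 0.119 t 7.2 rot [2.863 0.013 1.49 ]
[ 0.0006  0.0173 -0.0058]
[-0.0001  0.0169 -0.0063]
[-0.0001  0.0173 -0.0048]
[-0.      0.0177 -0.0032]
[-0.      0.0179 -0.0016]
[0.    0.018 0.   ]
```

play_rows:
  moves:
    - [0, 0.017, -0.006, 0, 0, 0, 0]
    - [0, 0.017, -0.006, 0, 0, 0, 0]
    - [0, 0.0175, -0.005, 0, 0, 0, 0]
    - [0, 0.0175, -0.003, 0, 0, 0, 0]
    - [0, 0.018, -0.0015, 0, 0, 0, 0]
    - [0, 0.018, 0, 0, 0, 0, 0]

```text
t: 7.8
eef_pos: [584.3, 202.4, 313.5]
tcp_rot: [2.869, 0.017, 1.487]
ft_force: [-3.2, 1.6, 4.1]
opening: 0.119
```

Run:
```python
from h import *
np.set_printoptions(suppress=True)
arc(.09,6)
```

```text
phi 1.761 r 200.6 y -0.8 f [-3.2  1.6  4.1] op 0.119 t 7.8 rot [2.869 0.017 1.487]
[0.0009 0.0179 0.0022]
[0.0001 0.0177 0.0031]
[0.0001 0.0174 0.0047]
[0.0002 0.0169 0.0063]
[0.0002 0.0162 0.0077]
[0.0002 0.0155 0.0092]
```

play_rows:
  moves:
    - [0, 0.018, 0.002, 0, 0, 0, 0]
    - [0, 0.0175, 0.003, 0, 0, 0, 0]
    - [0, 0.0175, 0.0045, 0, 0, 0, 0]
    - [0, 0.017, 0.006, 0, 0, 0, 0]
    - [0, 0.016, 0.0075, 0, 0, 0, 0]
    - [0, 0, 0, 0, 0, 0, 0]

```text
t: 8.4
eef_pos: [679.3, 194.6, 311.0]
tcp_rot: [2.868, 0.02, 1.483]
ft_force: [1.7, -0.1, 6.3]
opening: 0.118
```

Run:
```python
from h import *
np.set_printoptions(suppress=True)
arc(.04,3);tips("s8.png",(205,50,405,250),3)
```

```text
phi 2.243 r 199.0 y -1.4 f [ 1.7 -0.1  6.3] op 0.118 t 8.4 rot [2.868 0.02  1.483]
[0.0015 0.0073 0.0032]
[0.0001 0.0067 0.0044]
[0.0001 0.0065 0.0047]
```

View pics/s8.png

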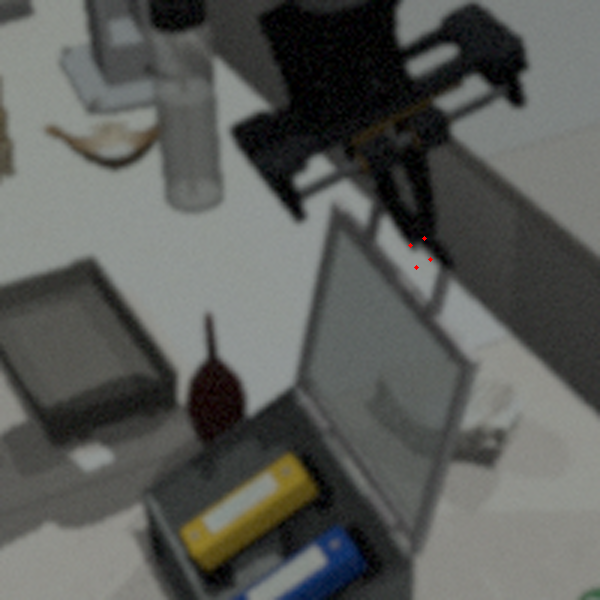

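The lid is at about 2.24 rad. One more small row towards the stop, then I release and back off along the tool axis.

play_rows:
  moves:
    - [0, 0.012, 0.007, 0, 0, 0, 0]
    - [0, 0, 0, 0, 0, 0, 20]
    - [0, 0, 0, 0, 0, 0, 40]
    - [0, 0, 0, 0, 0, 0, 40]
    - [0, 0, -0.025, 0, 0, 0, 40]
    - [0, 0, -0.03, 0, 0, 0, 40]

```text
t: 9.05
eef_pos: [677.9, 194.8, 353.5]
tcp_rot: [2.879, 0.026, 1.481]
ft_force: [0.8, 0.5, 0.7]
opening: 0.399
```

Run:
```python
from h import *
np.set_printoptions(suppress=True)
arc(.04,1);tips("s9.png",(205,30,405,230),3)
```

```text
phi 2.194 r 240.1 y -1.3 f [0.8 0.5 0.7] op 0.399 t 9.05 rot [2.879 0.026 1.481]
[ 0.0023 -0.0108  0.0395]
```

View pics/s9.png

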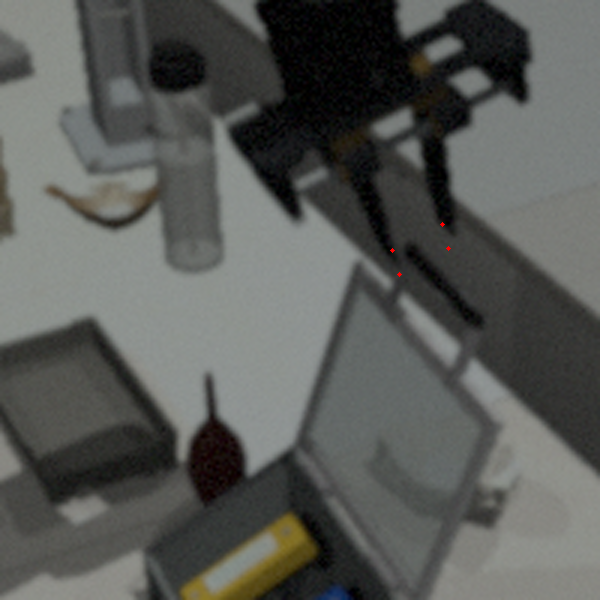

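The lid stays open by itself. Now I measure the cassettes and the nest.

Run:
```python
from h import *
np.set_printoptions(precision=1,suppress=True)
T=snap("top","t10.png",(215,190,415,310),4);S=snap("scene","s10.png",(240,170,400,290),5)
```

```text
(no output)
```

View pics/t10.png

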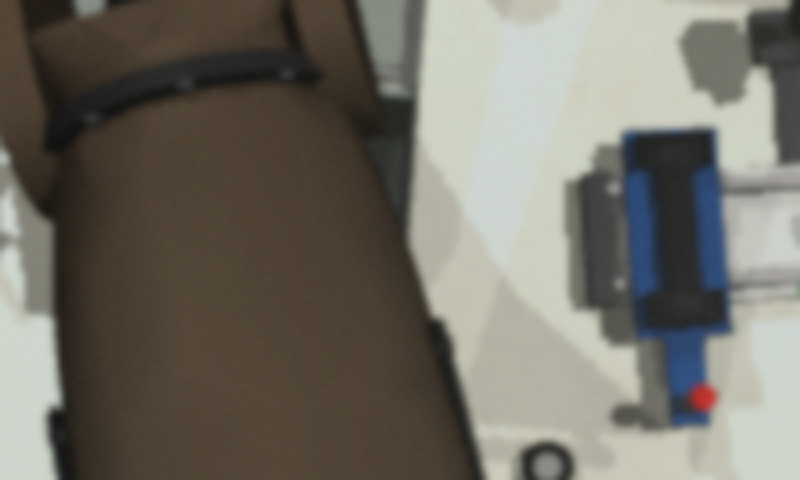

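View pics/s10.png

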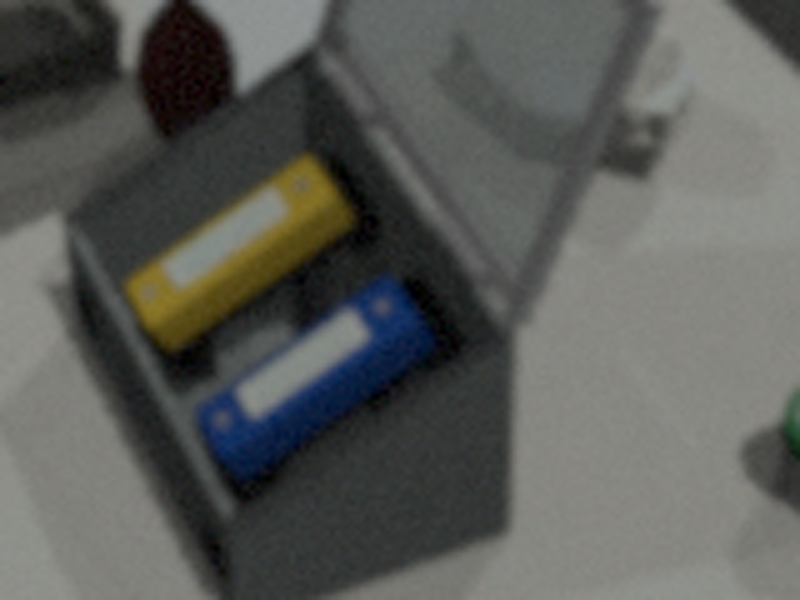

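Run:
```python
from h import *
np.set_printoptions(precision=1,suppress=True)
T=snap("top");S=snap("scene")
tz=lambda u,v:((u+.5)/5-.5+220,(v+.5)/5-.5+200)
sz=lambda u,v:((u+.5)/5-.5+240,(v+.5)/5-.5+170)
for n,a,b in (("y",(179,204),(227,237.5)),("b",(362,215),(303,361))):
    X,e=tri(T,tz(*a),S,sz(*b)); print(n,X,e,"case rel hinge",(X-H)@XC,(X-H)@YC,X[2])
# scene screws
for b in ((148,291),(303,186)): 
    print([ (onz(S,*sz(*b),z)) for z in (75,90,100,120)])
# nest (t10 crop: 4x, off 215,190)
q=lambda u,v:((u+.5)/4-.5+215,(v+.5)/4-.5+190)
print("lips top z57: corners")
for n,p in dict(BL=(633,131),BR=(716,130),FL=(639,331),FR=(729,330)).items(): print(n,onz(T,*q(*p),57),onz(T,*q(*p),50))
print("bar",[onz(T,*q(*p),50) for p in ((652,200),(692,200),(660,270),(702,270))])
print("arm",[onz(T,*q(*p),38) for p in ((670,420),(708,424))])
```

```text
y [555.2 252.8  84.9] 2.5405461218474965 case rel hinge -72.96128367925054 46.97279008401489 84.85870438905602
b [548.8 160.1  86.6] 1.4387431508940267 case rel hinge -72.29758633872939 -45.90120003893322 86.61754991510503
[array([512.2, 247.4,  75. ]), array([506.7, 232.3,  90. ]), array([503.1, 222.3, 100. ]), array([495.8, 202.3, 120. ])]
[array([609.4, 278.1,  75. ]), array([602.1, 262.4,  90. ]), array([597.3, 252. , 100. ]), array([587.5, 231.2, 120. ])]
lips top z57: corners
BL [606.7 -49.8  57. ] [608.2 -50.8  50. ]
BR [ 607.5 -104.2   57. ] [ 608.9 -105.5   50. ]
FL [475.6 -50.9  57. ] [476.3 -51.8  50. ]
FR [ 476.3 -108.8   57. ] [ 477.  -110.1   50. ]
bar [array([562.2, -62.2,  50. ]), array([562.2, -88.4,  50. ]), array([516.1, -66.4,  50. ]), array([516.1, -93.7,  50. ])]
arm [array([419.8, -72.3,  38. ]), array([417.2, -96.8,  38. ])]
```

Run:
```python
from h import *
np.set_printoptions(precision=4,suppress=True)
to([530,252,330]); print(state()["joints"])
```

```text
tcp [678.1 194.8 353.3] rot [2.878 0.025 1.481] f [-0.   1.1  0.5] op 0.403 t 9.3
shift [ 0.0443 -0.1532 -0.0184]
[ 0.2279  0.4181  1.3136 -0.1136  1.1681  0.3458]
```

play_rows:
  moves:
    - [0.008, -0.03, -0.008, 0, 0, 0, 53]
    - [0.008, -0.03, -0.008, 0, 0, 0, 53]
    - [0.009, -0.031, -0.003, 0, 0, 0, 53]
    - [0.009, -0.031, 0, 0, 0, 0, 53]
    - [0.009, -0.031, 0, 0, 0, 0, 53]
    - [0, 0, 0, 0, 0, -0.15, 53]
    - [0, 0, 0, 0, 0, -0.15, 53]
    - [0, 0, 0, 0, 0, -0.15, 53]

```text
t: 10.1
eef_pos: [521.7, 250.6, 317.9]
tcp_rot: [2.931, 0.137, 1.923]
ft_force: [-0.6, 0.0, 0.5]
opening: 0.531
```

play_rows:
  moves:
    - [0, 0, 0, 0, 0, -0.15, 53]
    - [0, 0, 0, 0, 0, -0.15, 53]
    - [0, 0, 0, 0, 0, -0.15, 53]
    - [0, 0, 0, 0, 0, -0.15, 53]
    - [0, 0, 0, 0, 0, -0.15, 53]
    - [0, 0, 0, 0, 0, -0.15, 53]
    - [0, 0, 0, 0, 0, -0.15, 53]

```text
t: 10.8
eef_pos: [519.5, 249.3, 308.2]
tcp_rot: [-3.118, 0.238, 2.988]
ft_force: [-0.9, 0.4, 0.1]
opening: 0.531
```

```bash
cat >> h.py <<'E'
def ori(yaw,tilt):
    """tool z = tilted down toward heading XC by tilt, tool y = +Y-ish of yaw (option B: x=-heading)"""
    h=np.array([np.cos(yaw),np.sin(yaw),0]);y=np.array([-np.sin(yaw),np.cos(yaw),0])
    z=np.sin(tilt)*h-np.cos(tilt)*np.array([0,0,1]); return np.c_[np.cross(y,z),y,z]
def goto(X,yaw,tilt):
    s,p,R=st(); d=R.T@(np.array(X)-p)/1000; w=Ro.from_matrix(R.T@ori(yaw,tilt)).as_rotvec()
    print("tcp",p.round(1),"f",s["ft_force"].round(1),"op",round(s["opening"],3),"t",round(s["t"],2)); print("shift",d.round(4),"turn",w.round(3))
E
python3 - <<'E'
from h import *
np.set_printoptions(precision=4,suppress=True)
goto([531,254,138],-.076,.436); print(state()["joints"])
E
```

```text
tcp [519.5 249.3 308.2] f [-0.9  0.4  0.1] op 0.531 t 10.8
shift [0.0298 0.0103 0.1678] turn [-0.049 -0.199 -0.071]
[ 0.4033  0.2619  1.6609 -0.1686  1.0342 -0.9385]
```

play_rows:
  moves:
    - [0.0, 0.005, 0, -0.025, -0.1, -0.036, 53]
    - [0, 0.005, 0, -0.025, -0.1, -0.036, 53]
    - [0, 0, 0, 0, 0, 0, 53]

```text
t: 11.1
eef_pos: [520.6, 258.7, 303.8]
tcp_rot: [-3.138, 0.437, 3.077]
ft_force: [0.6, 0.4, 0.6]
opening: 0.531
```

Run:
```python
from h import *
np.set_printoptions(precision=4,suppress=True)
goto([531,254,138],-.076,.436); T=snap("top","t11.png",(215,190,415,310),4)
```

```text
tcp [520.6 258.7 303.8] f [0.6 0.4 0.6] op 0.531 t 11.1
shift [ 0.0605 -0.0034  0.1547] turn [0.001 0.001 0.011]
```

View pics/t11.png

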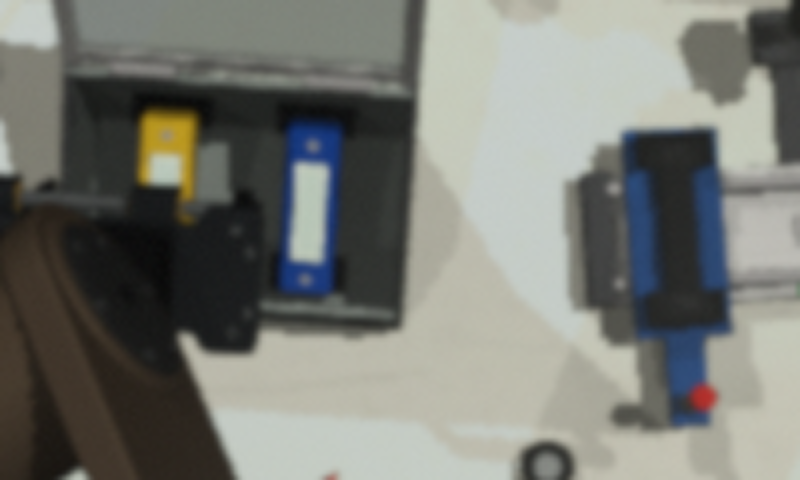

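play_rows:
  moves:
    - [0.03, -0.002, 0.02, 0, 0, 0.011, 53]
    - [0.03, -0.001, 0.03, 0, 0, 0, 53]
    - [0, 0, 0.03, 0, 0, 0, 53]
    - [0, 0, 0.03, 0, 0, 0, 53]
    - [0, 0, 0.03, 0, 0, 0, 53]
    - [0, 0, 0, 0, 0, 0, 53]

```text
t: 11.75
eef_pos: [528.2, 253.4, 146.2]
tcp_rot: [-3.14, 0.425, 3.052]
ft_force: [-1.2, 0.6, 0.4]
opening: 0.529
```

Run:
```python
from h import *
np.set_printoptions(precision=4,suppress=True)
goto([564.9,251.6,65.8],-.076,.436); tips("s12.png",(240,140,400,260),5)
```

```text
tcp [528.2 253.4 146.2] f [-1.2  0.6  0.4] op 0.529 t 11.75
shift [-0.0004  0.0016  0.0884] turn [-0.007 -0.011 -0.013]
```

View pics/s12.png

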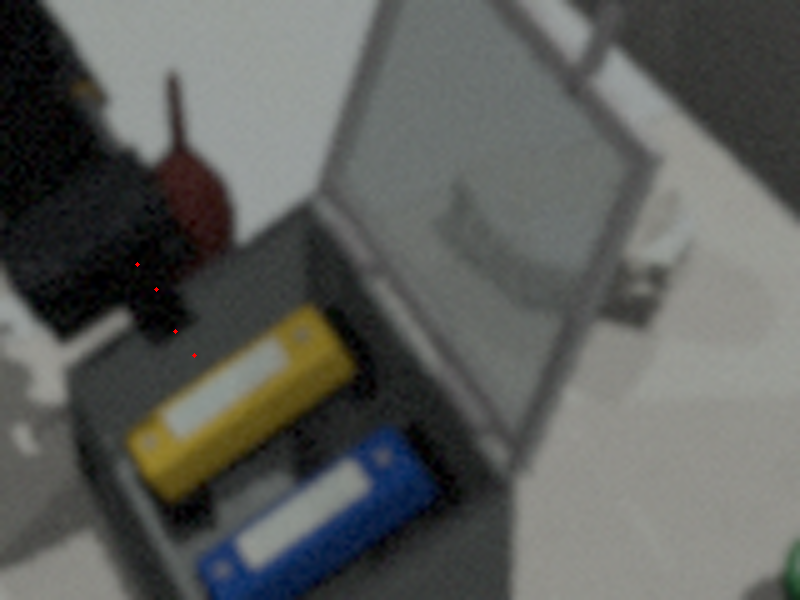

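play_rows:
  moves:
    - [0, 0.0015, 0.025, -0.007, -0.011, -0.013, 53]
    - [0, 0, 0.025, 0, 0, 0, 53]
    - [0, 0, 0, 0, 0, 0, 53]

```text
t: 12.1
eef_pos: [551.5, 253.4, 105.8]
tcp_rot: [3.141, 0.441, 3.062]
ft_force: [-0.5, -0.6, 0.7]
opening: 0.534
```

Run:
```python
from h import *
np.set_printoptions(precision=4,suppress=True)
goto([567.8,251.4,59.4],-.076,.436); tips("s13.png",(240,140,400,260),5); T=snap("top","t13.png",(225,200,325,275),8)
```

```text
tcp [551.5 253.4 105.8] f [-0.5 -0.6  0.7] op 0.534 t 12.1
shift [ 0.005  -0.0007  0.049 ] turn [-0.001  0.005 -0.003]
```

View pics/s13.png

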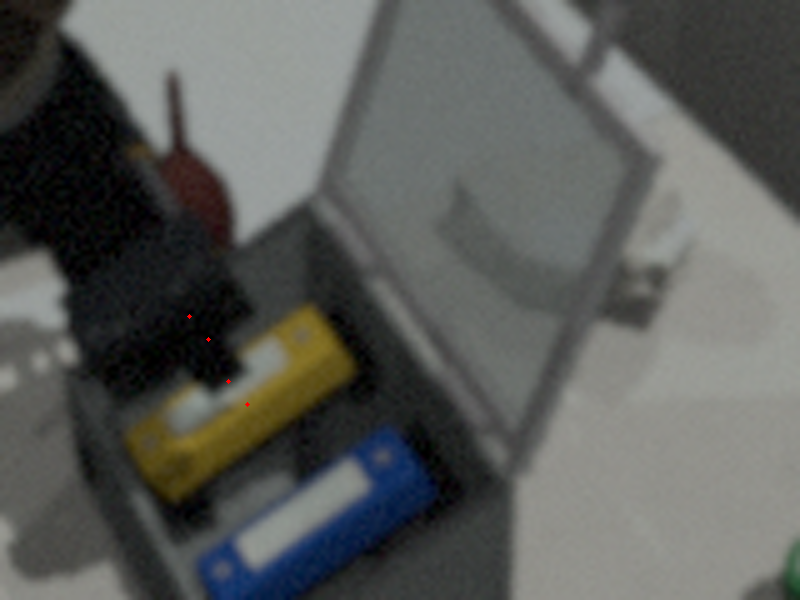

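View pics/t13.png

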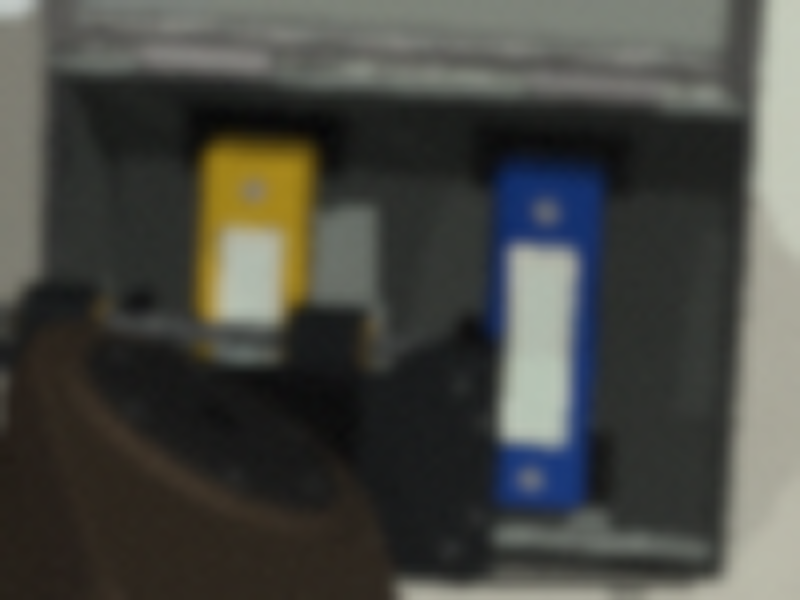

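play_rows:
  moves:
    - [0.005, -0.0007, 0.01, 0, 0.005, 0, 53]
    - [0.0, 0, 0.015, 0, 0, 0, 53]
    - [0, 0, 0, 0, 0, 0, 53]

```text
t: 12.5
eef_pos: [558.1, 253.4, 89.1]
tcp_rot: [3.137, 0.445, 3.06]
ft_force: [0.6, 0.8, -0.6]
opening: 0.529
```

Run:
```python
from h import *
np.set_printoptions(precision=4,suppress=True)
goto([567.8,251.4,59.4],-.076,.436); tips("s14.png",(250,180,350,255),8)
```

```text
tcp [558.1 253.4  89.1] f [ 0.6  0.8 -0.6] op 0.529 t 12.5
shift [ 0.0039 -0.0014  0.0311] turn [ 0.002  0.009 -0.005]
```

View pics/s14.png

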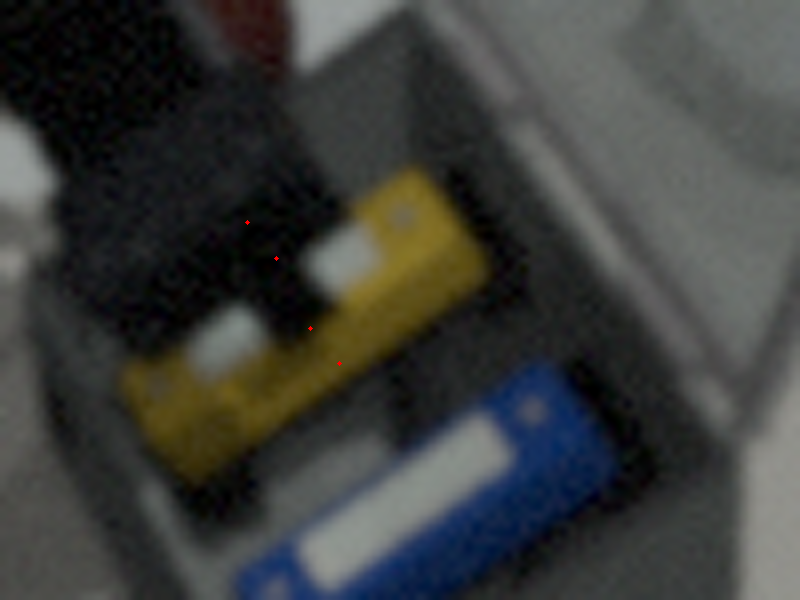

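play_rows:
  moves:
    - [0.003, -0.0014, 0.01, 0, 0, 0, 53]
    - [0.0, 0, 0.012, 0, 0, 0, 53]
    - [0, 0, 0, 0, 0, 0, 53]

```text
t: 12.85
eef_pos: [565.1, 252.5, 74.0]
tcp_rot: [3.135, 0.451, 3.059]
ft_force: [0.3, 0.3, 0.2]
opening: 0.53
```

Run:
```python
from h import *
np.set_printoptions(precision=4,suppress=True)
goto([567.8,251.4,59.4],-.076,.436); tips("s15.png",(250,180,350,255),8)
```

```text
tcp [565.1 252.5  74. ] f [0.3 0.3 0.2] op 0.53 t 12.85
shift [ 0.0039 -0.001   0.0143] turn [ 0.004  0.015 -0.006]
```

View pics/s15.png

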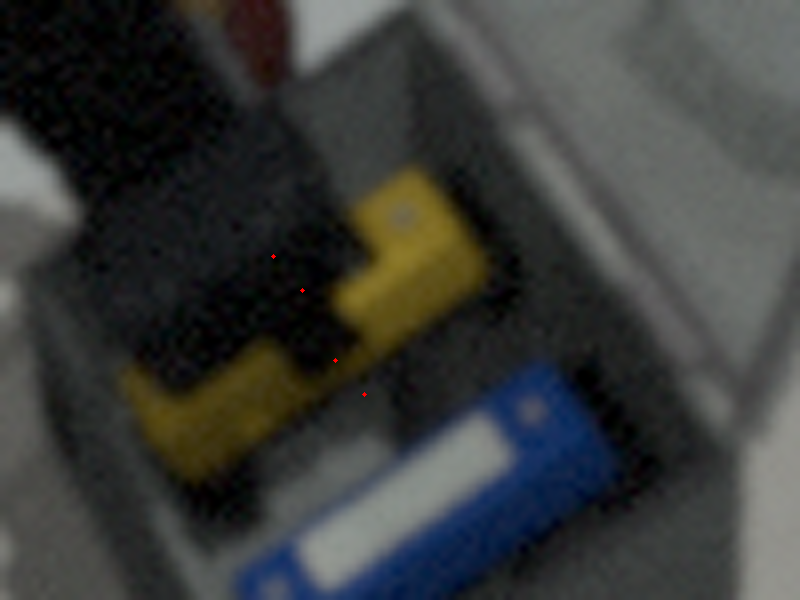

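play_rows:
  moves:
    - [0.002, -0.001, 0.008, 0.004, 0.015, -0.006, 53]
    - [0.001, 0, 0.007, 0, 0, 0, 53]
    - [0, 0, 0, 0, 0, 0, 53]

```text
t: 13.2
eef_pos: [568.9, 252.0, 63.2]
tcp_rot: [3.14, 0.441, 3.066]
ft_force: [1.0, -0.8, 0.0]
opening: 0.533
```

Run:
```python
from h import *
np.set_printoptions(precision=4,suppress=True)
goto([567.8,251.4,59.4],-.076,.436); tips("s16.png",(250,180,350,255),8)
```

```text
tcp [568.9 252.   63.2] f [ 1.  -0.8  0. ] op 0.533 t 13.2
shift [ 0.0026 -0.0007  0.003 ] turn [ 0.001  0.005 -0.   ]
```

View pics/s16.png

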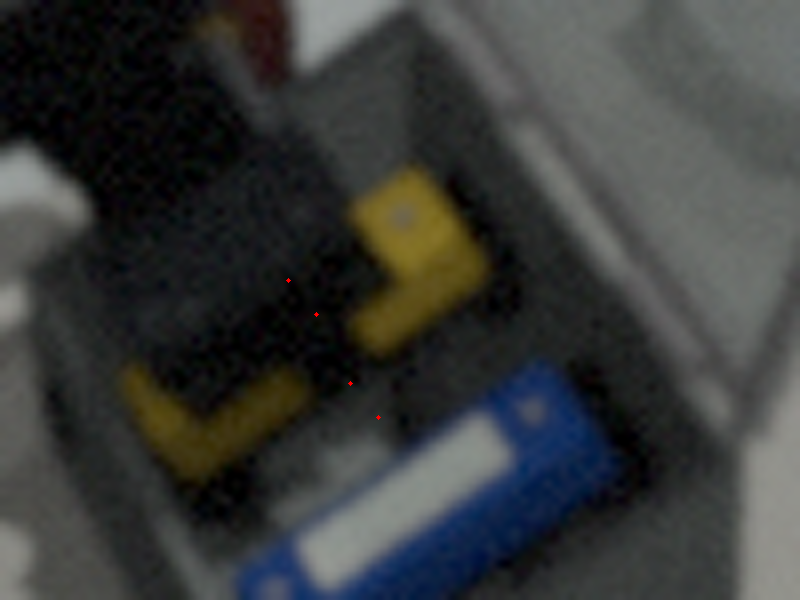

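The near finger spans the whole side of the cassette. Closing.

play_rows:
  moves:
    - [0, 0, 0, 0, 0, 0, 35]
    - [0, 0, 0, 0, 0, 0, 25]
    - [0, 0, 0, 0, 0, 0, 15]
    - [0, 0, 0, 0, 0, 0, 15]
    - [0, 0, 0, 0, 0, 0, 0]
    - [0, 0, 0, 0, 0, 0, 0]

```text
t: 13.85
eef_pos: [568.4, 252.1, 64.4]
tcp_rot: [3.14, 0.441, 3.065]
ft_force: [-0.7, 0.1, -0.9]
opening: 0.356
```

Run:
```python
from h import *
np.set_printoptions(precision=4,suppress=True)
goto([567.8,251.4,59.4],-.076,.436); tips("s17.png",(250,180,350,255),8)
```

```text
tcp [568.4 252.1  64.4] f [-0.7  0.1 -0.9] op 0.356 t 13.85
shift [ 0.0026 -0.0007  0.0043] turn [ 0.002  0.005 -0.   ]
```

View pics/s17.png

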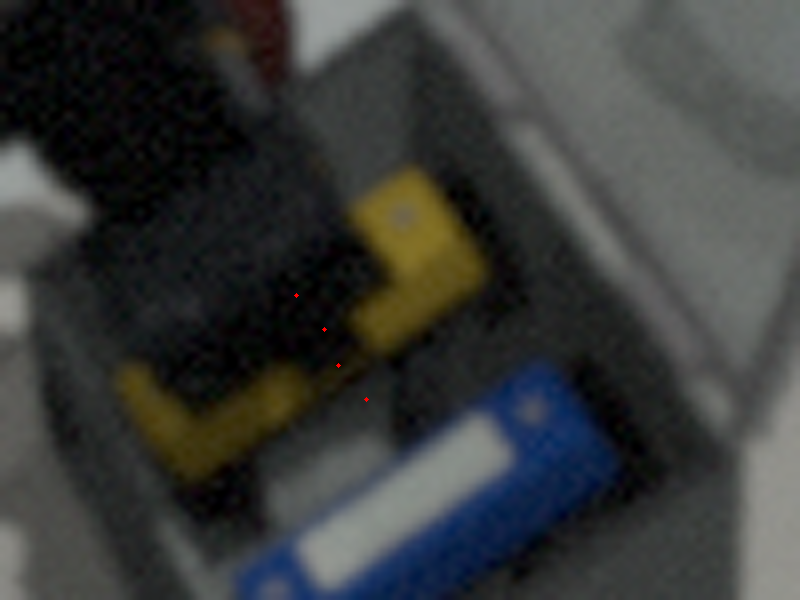

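It holds at 33.8 mm, the cassette's width. A thin yellow sliver shows below the finger edge, so the tips end about 3 mm above the underside. I'll lift along the tool axis.

play_rows:
  moves:
    - [0, 0, -0.012, 0, 0, 0, 0]
    - [0, 0, -0.02, 0, 0, 0, 0]
    - [0, 0, -0.025, 0, 0, 0, 0]
    - [0, 0, -0.03, 0, 0, 0, 0]
    - [0, 0, -0.035, 0, 0, 0, 0]
    - [0, 0, -0.035, 0, 0, 0, 0]
    - [0, 0, 0, 0, 0, 0, 0]

```text
t: 14.6
eef_pos: [498.7, 256.7, 209.4]
tcp_rot: [3.141, 0.436, 3.065]
ft_force: [0.7, -0.7, -1.7]
opening: 0.357
```

Run:
```python
from h import *
np.set_printoptions(precision=4,suppress=True)
goto([567.8,251.4,59.4],-.076,.436); tips("s18.png",(220,100,380,220),5)
```

```text
tcp [498.7 256.7 209.4] f [ 0.7 -0.7 -1.7] op 0.357 t 14.6
shift [ 0.0006 -0.0002  0.1652] turn [ 0.001  0.    -0.   ]
```

View pics/s18.png

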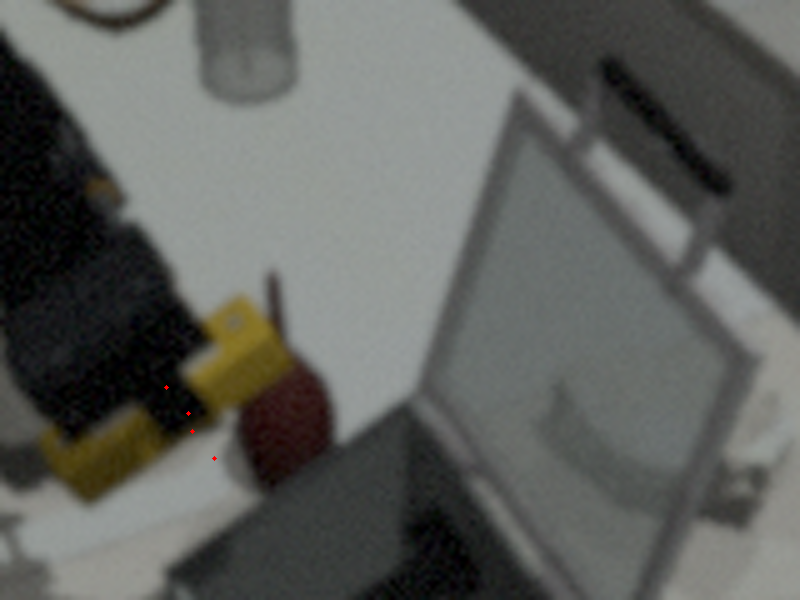

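The cassette is held and level in the jaws. Next I measure the nest precisely, with fresh crops of the carrier.

Run:
```python
from h import *
T=snap("top","t19.png",(355,215,425,305),6.6);S=snap("scene","s19.png",(290,300,400,380),7)
```

```text
(no output)
```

View pics/t19.png

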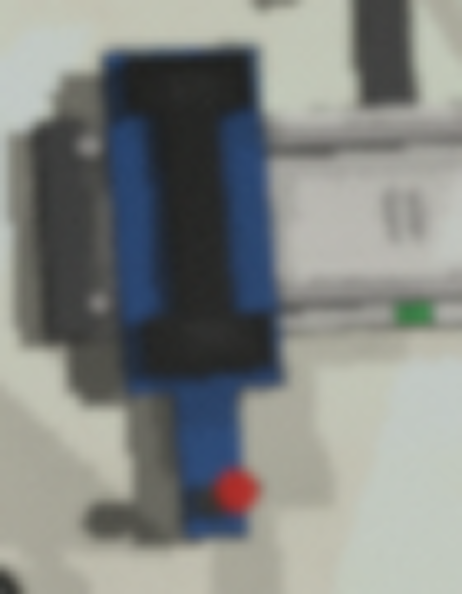

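View pics/s19.png

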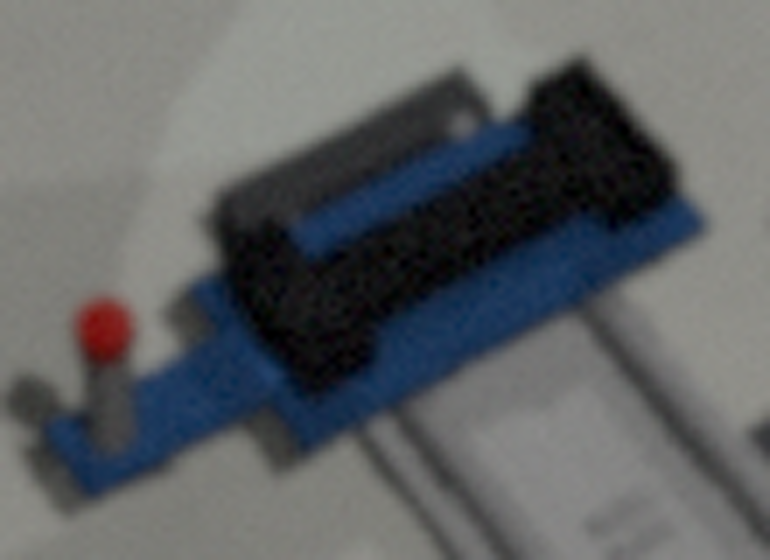

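Run:
```python
from h import *
np.set_printoptions(precision=1,suppress=True)
ims=[snap("top") for _ in range(3)]; T=ims[0]
im=np.mean([c["img"] for c in ims],0)
sub=cv2.resize(im[215:305,355:425].astype(np.float32),None,fx=4,fy=4,interpolation=cv2.INTER_CUBIC)
mx=sub.max(2); blue=sub[:,:,2]-sub[:,:,0]
m=((mx<62)&(blue<25)).astype(np.uint8)
n,l,s,ce=cv2.connectedComponentsWithStats(m); 
for i in range(1,n):
    if s[i,4]>300: print(s[i],ce[i])
i=1+np.argmax(s[1:,4]); 
c=l==i
U=lambda u,v:((u+.5)/4-.5+355,(v+.5)/4-.5+215)
mm=(c*255).astype(np.uint8); cv2.imwrite("pics/m20.png",mm)
for v in range(int(s[i,1]),int(s[i,1]+s[i,3]),12):
    k=np.where(c[v])[0]
    if len(k):
        a=onz(T,*U(k[0]-.5,v),50 );b=onz(T,*U(k[-1]+.5,v),50); print(v,k[0],k[-1],a,b,((a+b)/2)[:2],"z57 mid",((onz(T,*U(k[0]-.5,v),57)+onz(T,*U(k[-1]+.5,v),57))/2)[:2])
k=np.where(c.any(1))[0]; print("ends",onz(T,*U(ce[i][0],k[0]-.5),57),onz(T,*U(ce[i][0],k[-1]+.5),57), onz(T,*U(ce[i][0],k[-1]+.5),50))
print(np.unique(mx.round(-1),return_counts=True))
```

```text
[   65    33   100   196 10822] [115.2 131.3]
[  22   79   30  128 1419] [ 31.4 136.9]
33 131 146 [606.9 -88.6  50. ] [606.9 -99.2  50. ] [606.9 -93.9] z57 mid [605.5 -92.7]
45 68 150 [598.8 -47.   50. ] [ 598.8 -101.6   50. ] [598.8 -74.3] z57 mid [597.4 -73.2]
57 66 151 [590.8 -45.5  50. ] [ 590.8 -102.    50. ] [590.8 -73.7] z57 mid [589.5 -72.7]
69 68 137 [582.7 -46.6  50. ] [582.8 -92.6  50. ] [582.8 -69.6] z57 mid [581.5 -68.5]
81 91 132 [574.8 -61.5  50. ] [574.8 -89.1  50. ] [574.8 -75.3] z57 mid [573.5 -74.2]
93 92 132 [566.8 -62.   50. ] [566.8 -88.9  50. ] [566.8 -75.4] z57 mid [565.6 -74.3]
105 94 133 [558.9 -63.1  50. ] [558.9 -89.3  50. ] [558.9 -76.2] z57 mid [557.7 -75.1]
117 97 135 [550.9 -64.9  50. ] [550.9 -90.4  50. ] [550.9 -77.7] z57 mid [549.8 -76.6]
129 97 136 [543.  -64.7  50. ] [543.  -90.8  50. ] [543.  -77.8] z57 mid [541.9 -76.7]
141 97 136 [535.1 -64.5  50. ] [535.1 -90.6  50. ] [535.1 -77.6] z57 mid [534.1 -76.5]
153 98 137 [527.2 -65.   50. ] [527.2 -91.1  50. ] [527.2 -78. ] z57 mid [526.2 -76.9]
165 99 137 [519.3 -65.5  50. ] [519.4 -90.9  50. ] [519.3 -78.2] z57 mid [518.4 -77.1]
177 101 139 [511.5 -66.6  50. ] [511.5 -91.9  50. ] [511.5 -79.3] z57 mid [510.6 -78.1]
189 98 143 [503.6 -64.4  50. ] [503.7 -94.3  50. ] [503.6 -79.4] z57 mid [502.8 -78.3]
201 81 163 [495.8 -53.2  50. ] [ 495.8 -107.1   50. ] [495.8 -80.2] z57 mid [495. -79.]
213 74 164 [488.  -48.5  50. ] [ 488.  -107.5   50. ] [488. -78.] z57 mid [487.2 -76.9]
225 85 148 [480.2 -55.5  50. ] [480.2 -96.9  50. ] [480.2 -76.2] z57 mid [479.5 -75.1]
ends [605.8 -77.5  57. ] [477.2 -74.2  57. ] [478.  -75.3  50. ]
(array([ 30.,  40.,  50.,  60.,  70.,  80.,  90., 100., 110., 120., 130.,
       140., 150., 160., 170., 180., 190., 200.], dtype=float32), array([  365,  7825,  1756,  4621,  4321,  3813,  3458,  4825,  5595,
        3110,  2422,  2551,  3324,  4291, 12712,  6248, 12067, 17496]))
```

View pics/m20.png

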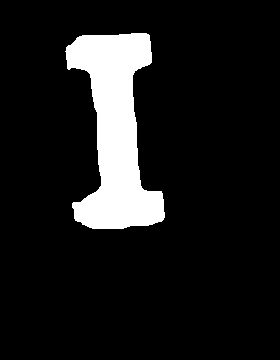

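Run:
```python
from h import *
np.set_printoptions(precision=1,suppress=True)
T=snap("top");S=snap("scene")
q=lambda u,v:((u+.5)/6.6-.5+355,(v+.5)/6.6-.5+215)
r=lambda u,v:((u+.5)/7-.5+290,(v+.5)/7-.5+300)
for z in (30,34,38):
  P=[onz(T,*q(*p),z)[:2] for p in ((107,50),(257,48),(283,383),(126,388))]; print(z,P,np.mean(P,0), "yaw",[np.degrees(np.arctan2(*(a-b)[::-1])) for a,b in ((P[0],P[3]),(P[1],P[2]))])
  P=[onz(S,*r(*p),z)[:2] for p in ((705,222),(300,455),(95,495),(48,425))]; print("  scene BR FR armR armL",P)
print("armtop",[onz(T,*q(*p),34)[:2] for p in ((183,535),(245,533),(176,392),(240,386))])
# slide rails
im=cv2.cvtColor(T["img"],cv2.COLOR_RGB2GRAY)[225:275,398:470]
e=cv2.Canny(cv2.resize(im,None,fx=4,fy=4,interpolation=cv2.INTER_CUBIC),40,100)
for x in cv2.HoughLinesP(e,1,np.pi/720,60,minLineLength=120,maxLineGap=15)[:10,0]:
    a,b=[onz(T,(u+.5)/4-.5+398,(v+.5)/4-.5+225,14) for u,v in (x[:2],x[2:])]
    print(a,b,"yaw",np.degrees(np.arctan2(b[0]-a[0],a[1]-b[1])))
```

```text
30 [array([612.9, -47.9]), array([ 613.8, -108.8]), array([ 477.8, -115.2]), array([475.8, -52.6])] [545.  -81.1] yaw [np.float64(1.9639191521857176), np.float64(2.716669031421253)]
  scene BR FR armR armL [array([ 615.9, -107.1]), array([ 475.4, -116.2]), array([420.4, -99.6]), array([419. , -73.9])]
34 [array([612. , -47.4]), array([ 612.9, -108.1]), array([ 477.4, -114.5]), array([475.4, -52.1])] [544.4 -80.5] yaw [np.float64(1.9639191521857255), np.float64(2.716669031421262)]
  scene BR FR armR armL [array([ 614. , -109.2]), array([ 474.1, -118.2]), array([ 419.5, -101.8]), array([418.1, -76.2])]
38 [array([611.2, -46.9]), array([ 612.1, -107.4]), array([ 477. , -113.8]), array([475. , -51.5])] [543.8 -79.9] yaw [np.float64(1.963919152185719), np.float64(2.716669031421269)]
  scene BR FR armR armL [array([ 612.2, -111.3]), array([ 472.9, -120.3]), array([ 418.6, -103.9]), array([417.2, -78.5])]
armtop [array([417.4, -73.3]), array([418.2, -97.7]), array([473.8, -71.9]), array([476.2, -97.4])]Traceback (most recent call last):
  File "<stdin>", line 13, in <module>
TypeError: 'NoneType' object is not subscriptable
```

Run:
```python
from h import *
np.set_printoptions(precision=4,suppress=True)
goto([546,-80,150],.045,0.0)
```

```text
tcp [499.  255.7 204.4] f [-0.2  0.1 -1.8] op 0.359 t 15.0
shift [-0.0429 -0.3309  0.0807] turn [-0.029  0.429 -0.119]
```

play_rows:
  moves:
    - [0, 0, -0.005, -0.007, 0.107, -0.03, 0]
    - [0, 0, -0.005, -0.007, 0.107, -0.03, 0]
    - [0, 0, 0, -0.007, 0.107, -0.03, 0]
    - [0, 0, 0, -0.007, 0.107, -0.03, 0]
    - [0, 0, 0, 0, 0, 0, 0]

```text
t: 15.5
eef_pos: [494.7, 256.2, 210.7]
tcp_rot: [3.14, -0.02, -3.091]
ft_force: [-0.1, -0.2, -1.9]
opening: 0.355
```

Run:
```python
from h import *
np.set_printoptions(precision=4,suppress=True)
goto([546,-80,150],.045,0.0)
```

```text
tcp [494.7 256.2 210.7] f [-0.1 -0.2 -1.9] op 0.355 t 15.5
shift [-0.0353 -0.3384  0.0594] turn [ 0.002 -0.02   0.006]
```

Level to within 0.02 rad. Now across at height.

play_rows:
  moves:
    - [-0.004, -0.03, 0, 0, -0.02, 0.006, 0]
    - [-0.005, -0.042, 0, 0, 0, 0, 0]
    - [-0.005, -0.045, 0, 0, 0, 0, 0]
    - [-0.005, -0.045, 0, 0, 0, 0, 0]
    - [-0.005, -0.045, 0, 0, 0, 0, 0]
    - [-0.005, -0.045, 0, 0, 0, 0, 0]
    - [-0.004, -0.042, 0, 0, 0, 0, 0]
    - [-0.003, -0.03, 0, 0, 0, 0, 0]

```text
t: 16.3
eef_pos: [543.8, -75.2, 205.8]
tcp_rot: [-3.131, 0.014, -3.099]
ft_force: [0.2, -0.7, -1.5]
opening: 0.355
```

Run:
```python
from h import *
np.set_printoptions(precision=4,suppress=True)
goto([546,-80,150],.045,0.0)
```

```text
tcp [543.8 -75.2 205.8] f [ 0.2 -0.7 -1.5] op 0.355 t 16.3
shift [-0.0013 -0.0043  0.0559] turn [-0.011  0.014 -0.002]
```

play_rows:
  moves:
    - [0, 0, 0, -0.011, 0.014, -0.002, 0]
    - [0, 0, 0.03, 0, 0, 0, 0]
    - [0, 0, 0.035, 0, 0, 0, 0]
    - [0, 0, 0.035, 0, 0, 0, 0]
    - [0, 0, 0, 0, 0, 0, 0]

```text
t: 16.8
eef_pos: [543.2, -77.6, 102.0]
tcp_rot: [-3.135, 0.006, -3.105]
ft_force: [-0.9, 0.5, -1.8]
opening: 0.355
```

Run:
```python
from h import *
np.set_printoptions(precision=4,suppress=True)
goto([546,-80,80],.045,0.0)
T=snap("top","t21.png",(345,205,435,305),6);S=snap("scene","s21.png",(280,270,400,370),6)
```

```text
tcp [543.2 -77.6 102. ] f [-0.9  0.5 -1.8] op 0.355 t 16.8
shift [-0.0026 -0.0024  0.022 ] turn [-0.007  0.006 -0.009]
```

View pics/t21.png

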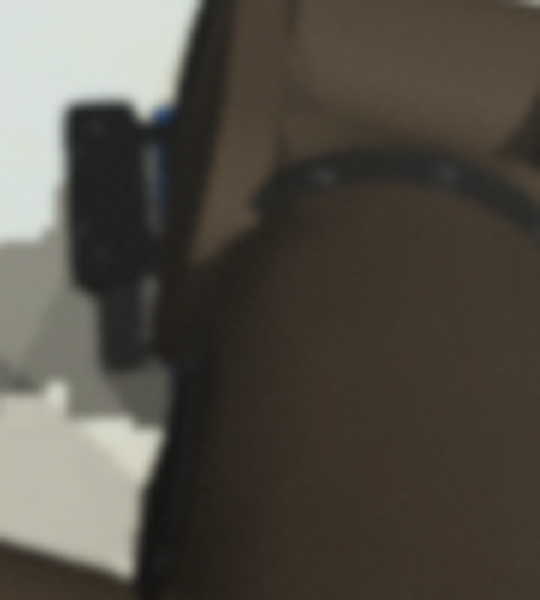

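View pics/s21.png

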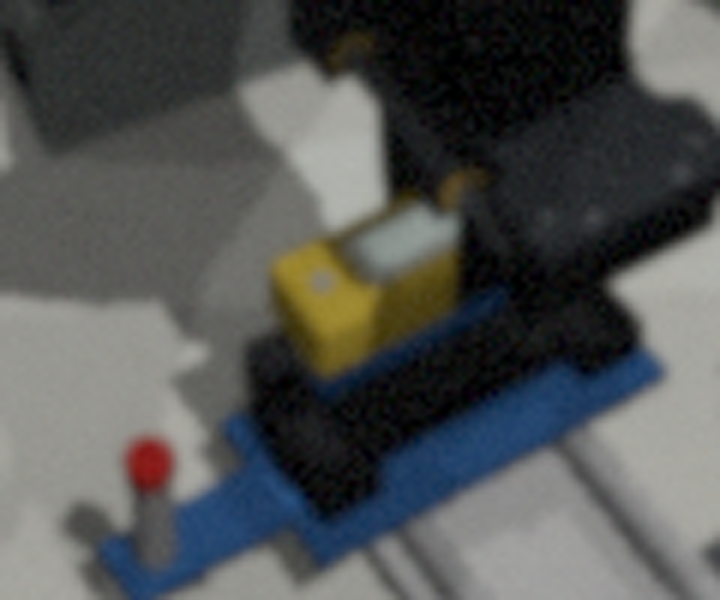

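```bash
cat >> h.py <<'E'
def casdots(fn,box,f,dx=-2.6,dz=1.3):
    S=snap("scene",fn,box,f); s,p,R=st(); im=cv2.imread("pics/"+fn)
    def d(P,col):
        u,v=proj(S,P); cv2.circle(im,(int((u-box[0]+.5)*f),int((v-box[1]+.5)*f)),2,col,-1)
    for sx in(-1,1):
      for sy in(-1,1):
        for z in (0,26): d(p+R@np.array([-(dx+55*sx),17*sy,-(dz+z)]),(0,0,255))
    h=np.array([np.cos(.045),np.sin(.045),0]);y=np.array([-h[1],h[0],0]);N=np.array([543.5,-80,50])
    for sx in(-1,1):
      for sy in (-1,1): d(N+h*55*sx+y*17*sy,(0,255,0))
    d(N,(0,255,0)); d(N-113*h+[0,0,40],(255,0,255))
    cv2.imwrite("pics/"+fn,im)
E
python3 - <<'E'
from h import *
casdots("s22.png",(290,280,400,370),7)
E
```

```text
(no output)
```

View pics/s22.png

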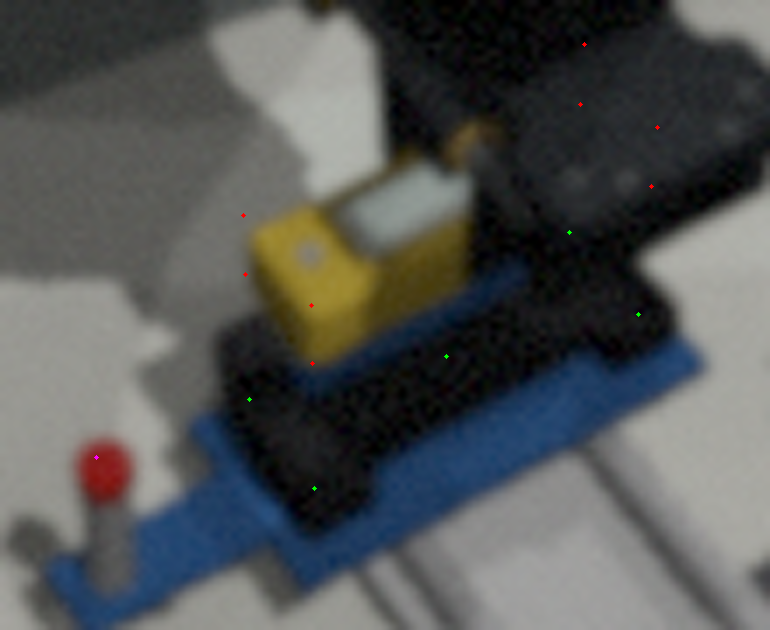

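Run:
```python
from h import *
goto([546,-81,70],.045,0.0)
```

```text
tcp [546.  -78.4 106.8] f [ 0.5 -0.8 -1.6] op 0.353 t 16.95
shift [ 0.0005 -0.0023  0.0368] turn [-0.009  0.013 -0.008]
```

play_rows:
  moves:
    - [0, -0.002, 0.01, -0.009, 0.013, -0.008, 0]
    - [0, 0, 0.012, 0, 0, 0, 0]
    - [0, 0, 0.008, 0, 0, 0, 0]
    - [0, 0, 0, 0, 0, 0, 0]
    - [0, 0, 0, 0, 0, 0, 0]

```text
t: 17.45
eef_pos: [548.3, -80.8, 78.5]
tcp_rot: [-3.14, 0.006, -3.096]
ft_force: [0.2, 0.9, -1.9]
opening: 0.357
```

Run:
```python
from h import *
casdots("s23.png",(290,280,400,370),7)
goto([546,-81,70],.045,0.0)
```

```text
tcp [548.2 -80.7  78.5] f [ 0.4 -0.5 -1.5] op 0.356 t 17.5
shift [ 0.0023 -0.0002  0.0085] turn [-0.002  0.006  0.001]
```

View pics/s23.png

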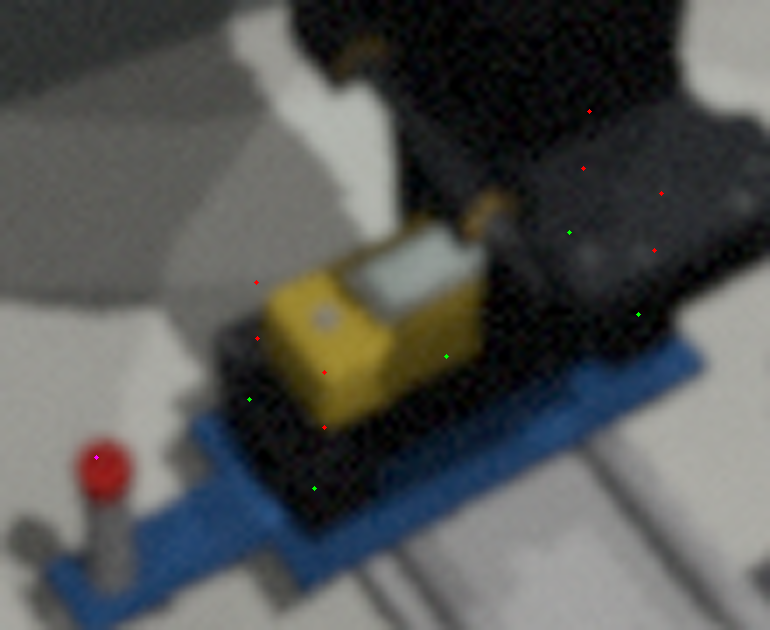

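Run:
```python
from h import *
np.set_printoptions(precision=1,suppress=True)
S=snap("scene")
r=lambda u,v:((u+.5)/7-.5+290,(v+.5)/7-.5+280)
h=np.array([np.cos(.045),np.sin(.045),0]);y=np.array([-h[1],h[0],0]);N=np.array([543.5,-81.2,50])
# from s19 (same scale 7, offset y300 -> 140px): FL top (228,205)->, FR bottom
for n,p,z in (("FLtop",(222,345),57),("FRbot",(316,532),34),("BRbot",(620,362),34),("BR bot2",(678,315),34),("BLtop s19",(530,105+140),57),("Btip s19",(585,55+140),57),("BRtop s19",(678,165+140),57),("FRin bot",(380,487),34)):
    X=onz(S,*r(*p),z); print(n,X,"nest frame",(X-N)@h,(X-N)@y)
```

```text
FLtop [487.6 -50.   57. ] nest frame -54.42740276542076 33.7205650213153
FRbot [ 487.8 -103.2   34. ] nest frame -56.5910683617554 -19.49639202491013
BRbot [592.6 -97.2  34. ] nest frame 48.36199970048686 -18.220421446787753
BR bot2 [616.5 -91.8  34. ] nest frame 72.43177582365806 -13.838841781632164
BLtop s19 [582.1 -63.1  57. ] nest frame 39.388348375861106 16.349380311513908
Btip s19 [605.8 -55.7  57. ] nest frame 63.40893816585612 22.636734673456935
BRtop s19 [ 607.6 -101.5   57. ] nest frame 63.10321390714623 -23.1399910161652
FRin bot [510.7 -99.4  34. ] nest frame -33.537881545401305 -16.733172912650577
```

The back lip's top corners come out at (63, ±23) mm in the nest frame, which confirms the nest at (543.5,-81.2). I'll descend in small steps.

play_rows:
  moves:
    - [0.0023, 0, 0.004, -0.002, 0.006, 0.001, 0]
    - [0, 0, 0.005, 0, 0, 0, 0]
    - [0, 0, 0.0, 0, 0, 0, 0]
    - [0, 0, 0.0, 0, 0, 0, 0]

```text
t: 17.95
eef_pos: [546.0, -80.9, 69.4]
tcp_rot: [3.142, 0.001, -3.097]
ft_force: [0.7, 0.1, -1.1]
opening: 0.355
```

Run:
```python
from h import *
casdots("s24.png",(290,280,400,370),7)
goto([546,-81,58],.045,0.0)
```

```text
tcp [545.9 -80.9  69.4] f [-0.1  0.3 -1. ] op 0.354 t 18.0
shift [-0.     -0.0001  0.0114] turn [ 0.     0.001 -0.   ]
```

View pics/s24.png

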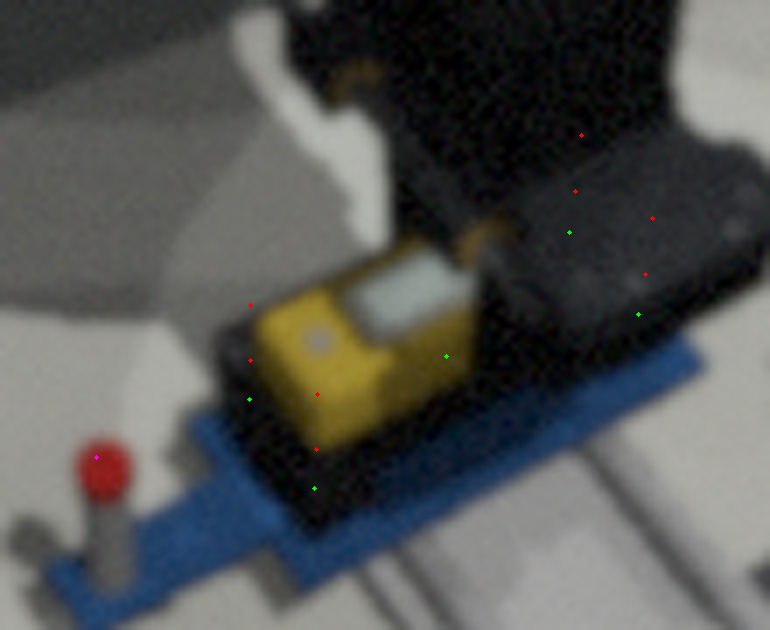

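play_rows:
  moves:
    - [0, 0, 0.005, 0, 0, 0, 0]
    - [0, 0, 0.004, 0, 0, 0, 0]
    - [0, 0, 0.003, 0, 0, 0, 0]
    - [0, 0, 0.0, 0, 0, 0, 0]

```text
t: 18.4
eef_pos: [546.0, -80.9, 56.3]
tcp_rot: [3.142, 0.001, -3.097]
ft_force: [-0.2, -0.1, -1.8]
opening: 0.355
```

Run:
```python
from h import *
goto([546,-81,50],.045,0.0)
```

```text
tcp [546.  -80.9  56.3] f [-0.2 -0.1 -1.8] op 0.355 t 18.4
shift [ 0.     -0.0001  0.0063] turn [ 0.     0.001 -0.   ]
```

play_rows:
  moves:
    - [0, 0, 0.002, 0, 0, 0, 0]
    - [0, 0, 0.002, 0, 0, 0, 0]
    - [0, 0, 0, 0, 0, 0, 0]

```text
t: 18.7
eef_pos: [546.1, -80.9, 52.0]
tcp_rot: [3.142, 0.001, -3.097]
ft_force: [0.3, -0.3, -1.1]
opening: 0.358
```

Run:
```python
from h import *
casdots("s25.png",(290,280,400,370),7)
goto([546,-81,50],.045,0.0)
```

```text
tcp [546.1 -80.9  52.1] f [ 0.1  0.  -1.7] op 0.355 t 18.75
shift [ 0.0001 -0.0001  0.0021] turn [-0.     0.001 -0.   ]
```

View pics/s25.png

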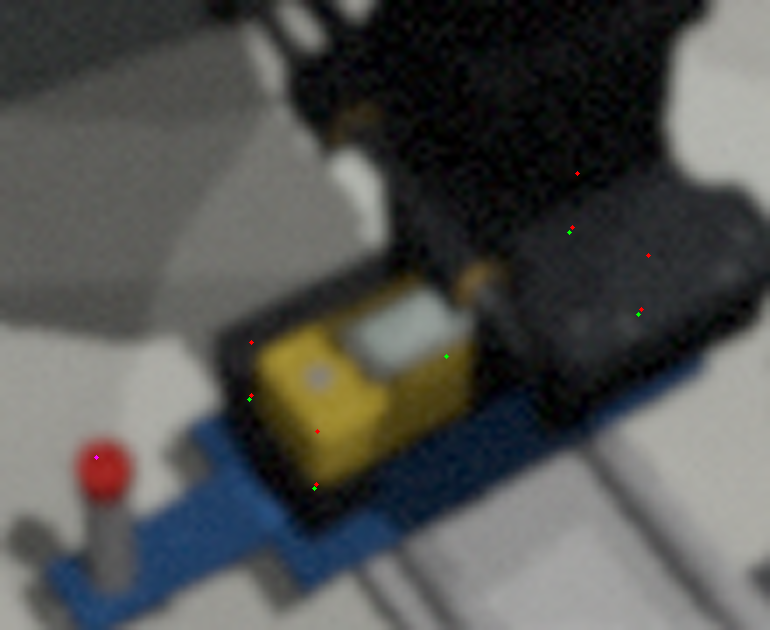

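It sits inside the lips and there's no contact yet. Last millimetres.

play_rows:
  moves:
    - [0, 0, 0.001, 0, 0, 0, 0]
    - [0, 0, 0.001, 0, 0, 0, 0]
    - [0, 0, 0, 0, 0, 0, 0]

```text
t: 19.05
eef_pos: [546.2, -81.0, 51.2]
tcp_rot: [-3.141, 0.002, -3.097]
ft_force: [0.3, -0.3, -1.8]
opening: 0.354
```

play_rows:
  moves:
    - [0, 0, 0.0015, 0, 0, 0, 0]
    - [0, 0, 0.001, 0, 0, 0, 0]
    - [0, 0, 0, 0, 0, 0, 0]

```text
t: 19.35
eef_pos: [546.4, -81.0, 51.2]
tcp_rot: [-3.141, 0.004, -3.097]
ft_force: [1.4, -0.4, -1.3]
opening: 0.351
```

play_rows:
  moves:
    - [0, 0, 0.002, 0, 0, 0, 0]
    - [0, 0, 0.001, 0, 0, 0, 0]

```text
t: 19.55
eef_pos: [546.6, -81.1, 50.9]
tcp_rot: [-3.14, 0.005, -3.097]
ft_force: [-5.5, 0.3, 11.5]
opening: 0.357
```

Contact at 11 N, with the TCP about 51 mm up. I'll release and look.

play_rows:
  moves:
    - [0, 0, -0.0005, 0, 0, 0, 30]
    - [0, 0, 0, 0, 0, 0, 40]
    - [0, 0, 0, 0, 0, 0, 48]
    - [0, 0, 0, 0, 0, 0, 53]
    - [0, 0, 0, 0, 0, 0, 53]

```text
t: 20.05
eef_pos: [547.0, -81.2, 51.1]
tcp_rot: [-3.14, 0.006, -3.097]
ft_force: [0.3, 0.1, 0.1]
opening: 0.523
```

Run:
```python
from h import *
casdots("s26.png",(290,280,400,370),7)
goto([546,-81,50],.045,0.0)
```

```text
tcp [547.  -81.2  51.1] f [ 0.5 -0.5 -0.1] op 0.524 t 20.1
shift [0.001  0.0003 0.0011] turn [-0.002  0.006 -0.   ]
```

View pics/s26.png

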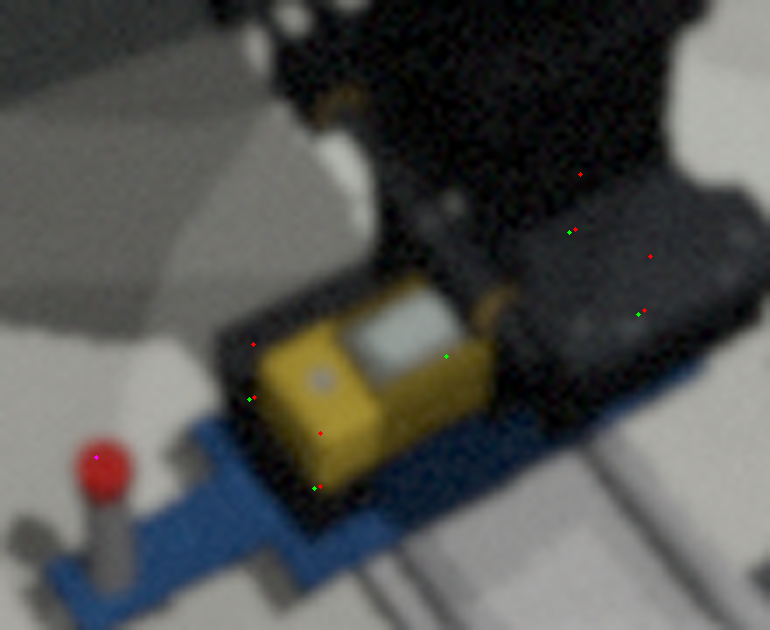

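play_rows:
  moves:
    - [0, 0, -0.008, 0, 0, 0, 53]
    - [0, 0, -0.015, 0, 0, 0, 53]
    - [0, 0, -0.025, 0, 0, 0, 53]
    - [0, 0, -0.035, 0, 0, 0, 53]
    - [0, 0, -0.035, 0, 0, 0, 53]
    - [0.04, 0, 0, 0, 0, 0, 53]
    - [0.04, 0, 0, 0, 0, 0, 53]

```text
t: 20.8
eef_pos: [467.8, -84.9, 175.4]
tcp_rot: [-3.139, 0.008, -3.095]
ft_force: [0.3, -0.6, -0.3]
opening: 0.53
```

Run:
```python
from h import *
S=snap("scene","s27.png",(290,280,400,370),7);T=snap("top","t27.png",(355,215,425,305),6.6)
goto([546,-81,50],.045,0.0)
```

```text
tcp [465.1 -84.6 175.6] f [-0.4  0.8  0.3] op 0.53 t 20.9
shift [-0.0802  0.0002  0.126 ] turn [-0.002  0.006  0.   ]
```

View pics/s27.png

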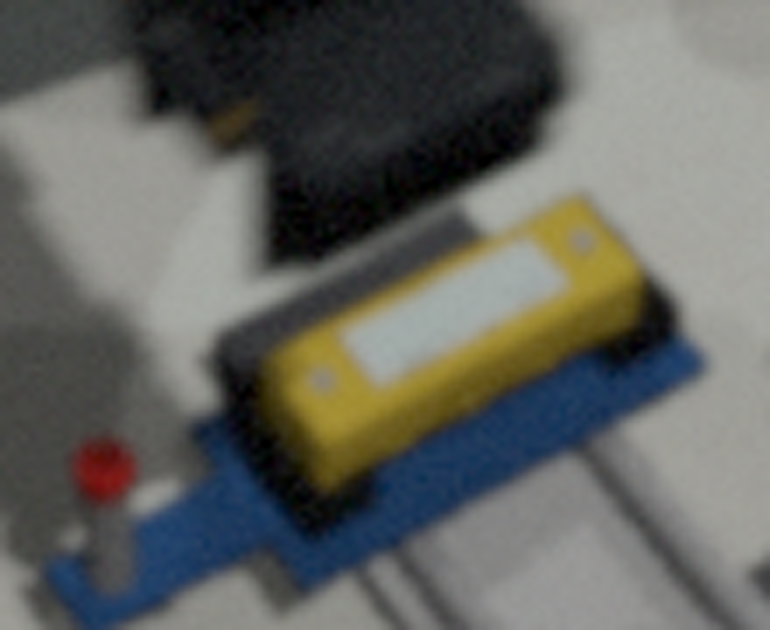

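View pics/t27.png

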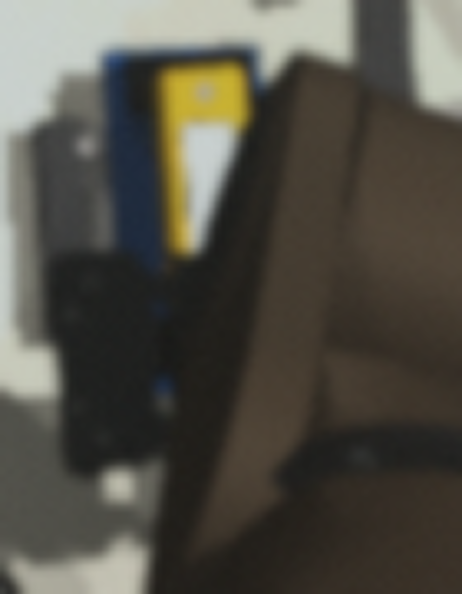

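Run:
```python
from h import *
np.set_printoptions(precision=1,suppress=True)
S=snap("scene");T=snap("top")
r=lambda u,v:((u+.5)/7-.5+290,(v+.5)/7-.5+280)
q=lambda u,v:((u+.5)/6.6-.5+355,(v+.5)/6.6-.5+215)
print(tri(T,q(205,92),S,r(583,241)))
h=np.array([np.cos(.045),np.sin(.045),0]);y=np.array([-h[1],h[0],0]);N=np.array([543.5,-81.2,50])
for n,p in (("Fscrew",(321,380)),("Bscrew",(583,241)),("win",(453,313)),("FL",(262,355)),("BL",(580,195)),("BR",(645,272)),("FRbot",(318,490))):
    X=onz(S,*r(*p),50 if "bot" in n else 76); print(n,X,(X-N)@h,(X-N)@y)
X=onz(T,*q(205,92),76);print("top Bscrew",X,(X-N)@h,(X-N)@y)
print([onz(T,*q(*p),76) for p in ((160,90),(250,90))])
```

```text
(array([587.4, -80.1,  75.3]), np.float64(0.9541195331755666))
Fscrew [499.5 -84.9  76. ] -44.111890968869105 -1.7369583061824423
Bscrew [587.5 -80.6  76. ] 44.00237805230614 -1.3748209805812852
win [542.6 -83.6  76. ] -1.0261511535613241 -2.4023511763358893
FL [489.4 -69.9  76. ] -53.50214358534312 13.725029818167124
BL [595.6 -66.6  76. ] 52.72698182968926 12.281327386055723
BR [596.8 -98.1  76. ] 52.51592059246528 -19.271796236784862
FRbot [ 489.9 -100.5   50. ] -54.451427700809155 -16.890159406923853
top Bscrew [586.8 -79.8  76. ] 43.29478819120519 -0.5144690454031691
[array([587.5, -62.2,  76. ]), array([587.6, -97.4,  76. ])]
```

The cassette is seated: the screw triangulates at z 75.3 (expected 76) and both screws sit symmetrically at ±44 mm. Now the post.

Run:
```python
from h import *
goto([431,-86.2,110],.045,0.0)
```

```text
tcp [468.6 -85.2 175.4] f [ 0.4 -0.2 -0.1] op 0.528 t 21.0
shift [0.0381 0.0009 0.0651] turn [-0.003  0.008  0.   ]
```

play_rows:
  moves:
    - [0.018, 0.001, 0, -0.003, 0.008, 0, 53]
    - [0.02, 0, 0, 0, 0, 0, 53]
    - [0, 0, 0.03, 0, 0, 0, 53]
    - [0, 0, 0.025, 0, 0, 0, 53]
    - [0, 0, 0, 0, 0, 0, 53]
    - [0, 0, 0, 0, 0, 0, 53]

```text
t: 21.6
eef_pos: [435.9, -87.1, 120.5]
tcp_rot: [-3.14, 0.005, -3.095]
ft_force: [1.1, -0.1, 0.1]
opening: 0.529
```

Run:
```python
from h import *
goto([431,-86.2,63],.045,0.0); tips("s28.png",(260,290,360,370),7)
```

```text
tcp [435.9 -87.1 120.5] f [ 1.1 -0.1  0.1] op 0.529 t 21.6
shift [0.0051 0.0012 0.0575] turn [-0.001  0.005  0.001]
```

View pics/s28.png

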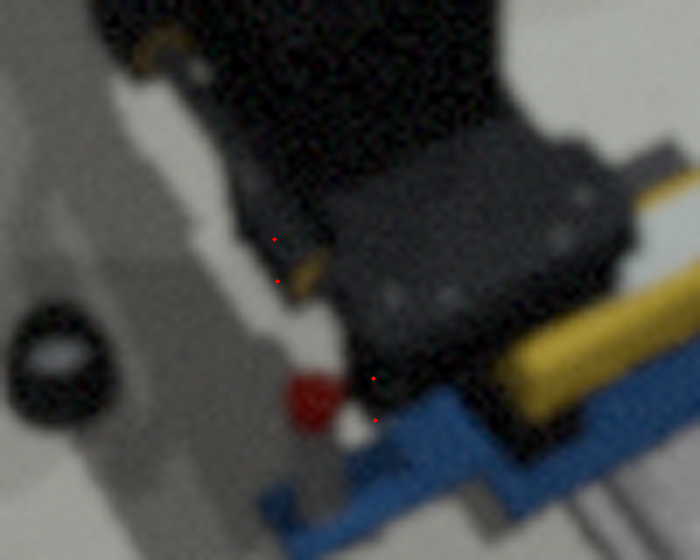

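play_rows:
  moves:
    - [0.005, 0.001, 0.01, 0, 0.005, 0, 53]
    - [0, 0, 0.02, 0, 0, 0, 53]
    - [0, 0, 0.015, 0, 0, 0, 53]
    - [0, 0, 0.006, 0, 0, 0, 53]
    - [0, 0, 0, 0, 0, 0, 53]

```text
t: 22.15
eef_pos: [432.6, -86.7, 70.0]
tcp_rot: [-3.138, 0.005, -3.095]
ft_force: [-0.0, 0.2, -0.9]
opening: 0.53
```

Run:
```python
from h import *
goto([431,-86.2,63],.045,0.0); tips("s29.png",(260,290,360,370),7)
```

```text
tcp [432.6 -86.7  70. ] f [-0.   0.2 -0.9] op 0.53 t 22.15
shift [0.0016 0.0006 0.007 ] turn [-0.004  0.005  0.002]
```

View pics/s29.png

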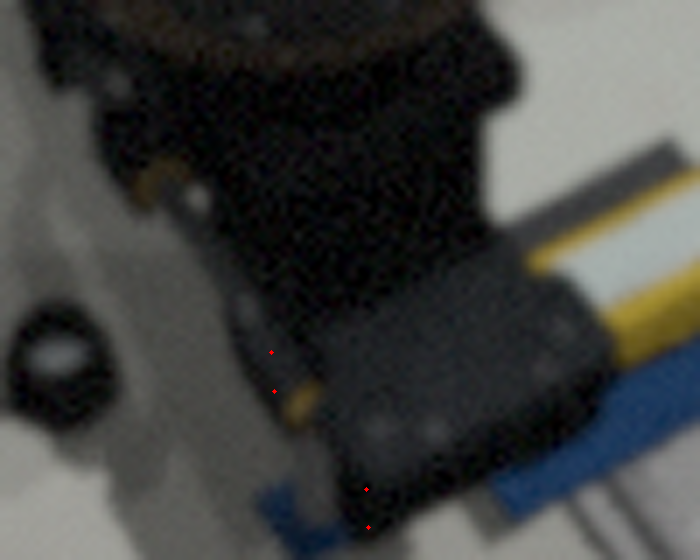

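play_rows:
  moves:
    - [0.001, 0.0005, 0.006, 0, 0, 0, 53]
    - [0, 0, 0, 0, 0, 0, 40]
    - [0, 0, 0, 0, 0, 0, 25]
    - [0, 0, 0, 0, 0, 0, 15]
    - [0, 0, 0, 0, 0, 0, 0]
    - [0, 0, 0, 0, 0, 0, 0]
    - [0, 0, 0, 0, 0, 0, 0]

```text
t: 22.9
eef_pos: [432.5, -86.4, 65.8]
tcp_rot: [-3.136, 0.009, -3.095]
ft_force: [-0.1, -1.6, -2.9]
opening: 0.166
```

Run:
```python
from h import *
goto([431,-86.2,63],.045,0.0); tips("s30.png",(260,290,360,370),7)
```

```text
tcp [432.5 -86.4  65.8] f [-0.1 -1.6 -2.9] op 0.166 t 22.9
shift [0.0015 0.0003 0.0028] turn [-0.005  0.009  0.002]
```

View pics/s30.png

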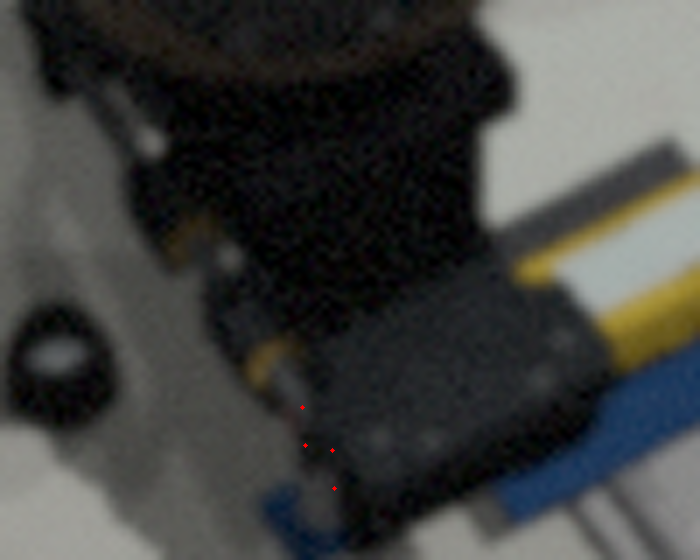

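The opening reads 15.8 mm, where the post is 14 and the cap 17, so I may be on the cap. I'll open and grip lower.

play_rows:
  moves:
    - [0, 0, 0, 0, 0, 0, 40]
    - [0, 0, 0, 0, 0, 0, 40]
    - [0.001, 0, 0.006, -0.004, 0.008, 0, 40]
    - [0, 0, 0.003, 0, 0, 0, 40]
    - [0, 0, 0, 0, 0, 0, 20]
    - [0, 0, 0, 0, 0, 0, 0]
    - [0, 0, 0, 0, 0, 0, 0]
    - [0, 0, 0, 0, 0, 0, 0]

```text
t: 23.75
eef_pos: [431.4, -86.6, 55.8]
tcp_rot: [-3.141, -0.001, -3.095]
ft_force: [0.7, 0.1, -1.7]
opening: 0.168
```

play_rows:
  moves:
    - [0, 0, 0, 0, 0, 0, 0]
    - [0, -0.004, 0, 0, 0, 0, 0]
    - [0, -0.006, 0, 0, 0, 0, 0]
    - [0, -0.008, 0, 0, 0, 0, 0]
    - [0, -0.008, 0, 0, 0, 0, 0]

```text
t: 24.25
eef_pos: [432.7, -113.1, 55.8]
tcp_rot: [-3.141, -0.001, -3.094]
ft_force: [0.5, 1.5, -2.9]
opening: 0.168
```

Run:
```python
from h import *
h=np.array([np.cos(.045),np.sin(.045),0]);y=np.array([-h[1],h[0],0])
goto(np.array([431.4,-86.6,55.8])-90*y,.045,0.0); S=snap("scene","s31.png",(260,280,400,380),5.5)
```

```text
tcp [ 432.7 -113.1   55.8] f [ 0.5  1.5 -2.9] op 0.168 t 24.25
shift [ 0.0003 -0.0635  0.    ] turn [-0.    -0.001  0.003]
```

View pics/s31.png

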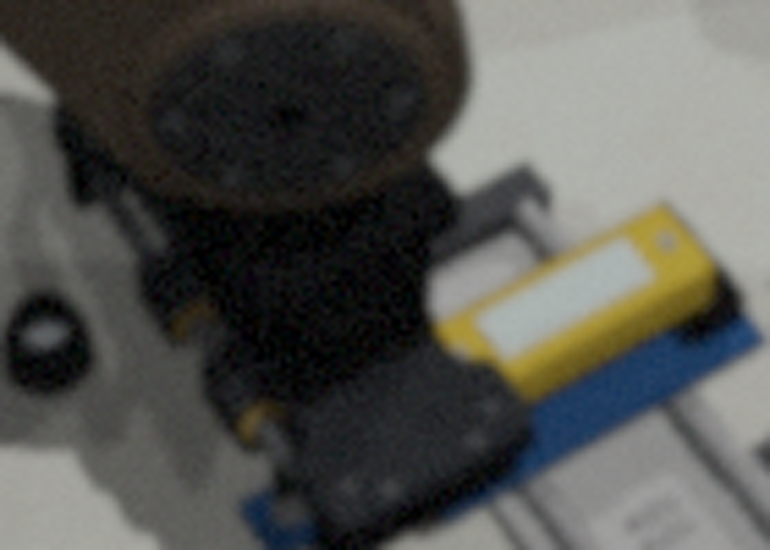

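The carrier slides with little force and the cassette stays seated. I'll continue towards 90 mm.

play_rows:
  moves:
    - [0, -0.01, 0, 0, 0, 0, 0]
    - [0, -0.01, 0, 0, 0, 0, 0]
    - [0, -0.01, 0, 0, 0, 0, 0]
    - [0, -0.01, 0, 0, 0, 0, 0]
    - [0, -0.008, 0, 0, 0, 0, 0]
    - [0, -0.006, 0, 0, 0, 0, 0]
    - [0, 0, 0, 0, 0, 0, 0]

```text
t: 25.0
eef_pos: [435.8, -174.4, 55.8]
tcp_rot: [-3.14, 0.0, -3.096]
ft_force: [-0.8, -5.6, -1.5]
opening: 0.169
```

Run:
```python
from h import *
h=np.array([np.cos(.045),np.sin(.045),0]);y=np.array([-h[1],h[0],0])
goto(np.array([431.4,-86.6,55.8])-90*y,.045,0.0)
```

```text
tcp [ 435.8 -174.4   55.8] f [-0.8 -5.6 -1.5] op 0.169 t 25.0
shift [ 0.0004 -0.0021  0.    ] turn [-0.001  0.     0.001]
```

The force of -5.6 N in y is the detent pulling it on. About 2 mm to go.

play_rows:
  moves:
    - [0, -0.002, 0, 0, 0, 0, 0]
    - [0, 0, 0, 0, 0, 0, 0]

```text
t: 25.2
eef_pos: [435.9, -176.3, 55.8]
tcp_rot: [-3.141, 0.0, -3.096]
ft_force: [1.6, -0.8, -2.5]
opening: 0.163
```

play_rows:
  moves:
    - [0, 0, 0, 0, 0, 0, 30]
    - [0, 0, 0, 0, 0, 0, 45]
    - [0, 0, 0, 0, 0, 0, 50]
    - [0, 0, 0, 0, 0, 0, 50]
    - [0, 0, -0.02, 0, 0, 0, 50]
    - [0, 0, -0.03, 0, 0, 0, 50]
    - [0, 0, -0.04, 0, 0, 0, 50]
    - [0, 0, -0.04, 0, 0, 0, 50]

```text
t: 26.0
eef_pos: [433.4, -174.0, 185.8]
tcp_rot: [3.136, -0.01, -3.095]
ft_force: [0.3, 0.4, -0.4]
opening: 0.5
```

play_rows:
  moves:
    - [0.02, 0.04, -0.03, 0, 0, 0, 50]
    - [0.02, 0.045, -0.03, 0, 0, 0, 50]
    - [0, 0.045, -0.02, 0, 0, 0, 50]
    - [0, 0.045, 0, 0, 0, 0, 50]
    - [0, 0.045, 0, 0, 0, 0, 50]
    - [0, 0.045, 0, 0, 0, 0, 50]
    - [0, 0.045, 0, 0, 0, 0, 50]
    - [0, 0.03, 0, 0, 0, 0, 50]

```text
t: 26.8
eef_pos: [381.3, 162.8, 269.6]
tcp_rot: [3.14, 0.004, -3.102]
ft_force: [0.7, -0.2, 0.4]
opening: 0.5
```

Run:
```python
from h import *
print(state()["eef_pos"],state()["ft_force"],state()["t"])
S=snap("scene","s33.png");T=snap("top","t33.png",(215,180,495,320),2.8)
```

```text
[381.26439774 162.76561644 269.58522401] [ 0.70067617 -0.23507953  0.40054253] 26.8
```

View pics/s33.png

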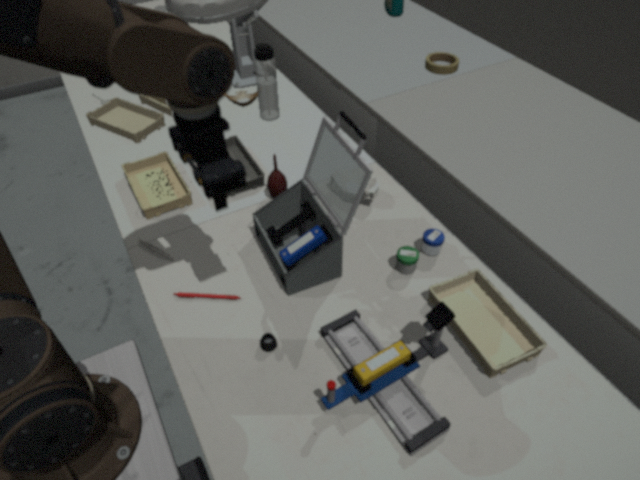

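View pics/t33.png

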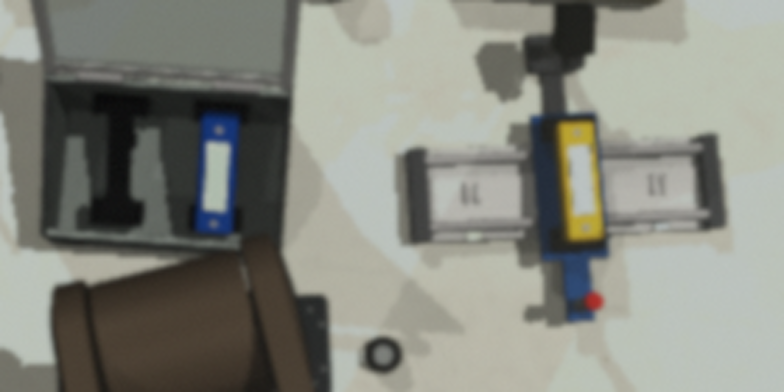

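The lid is open, the blue cassette is in its cradle, and yellow is on the carrier in front of the camera. I'll check how far the carrier travelled, using the cap.

Run:
```python
from h import *
np.set_printoptions(precision=2,suppress=True)
D=[]
for i in range(3):
    T=snap("top");S=snap("scene")
    a=cen(T,(0,150,90),(8,255,255),(400,260,450,310))[0];b=cen(S,(0,150,90),(8,255,255),(310,370,350,410))[0]
    A=onz(T,*a,90);B=onz(S,*b,88); print(a,b,A,B)
    print("d",A-onz(T,390.1,289.2,90),np.linalg.norm(A-onz(T,390.1,289.2,90)),np.linalg.norm(B-onz(S,304.6,346.5,88)))
snap("scene","s34.png",(300,320,420,410),6)
```

```text
[426.4  287.35] [330.8  384.76] [ 434.89 -175.44   90.  ] [ 435.79 -179.08   88.  ]
d [  4.58 -90.81   0.  ] 90.92258331578157 90.98013656570319
[426.38 287.24] [330.84 384.58] [ 435.17 -175.4    90.  ] [ 436.01 -178.82   88.  ]
d [  4.86 -90.77   0.  ] 90.9006334234913 90.7339194386288
[426.5  287.27] [330.84 384.69] [ 435.08 -175.69   90.  ] [ 435.92 -179.     88.  ]
d [  4.77 -91.06   0.  ] 91.18987383176861 90.91344898118709
```

View pics/s34.png

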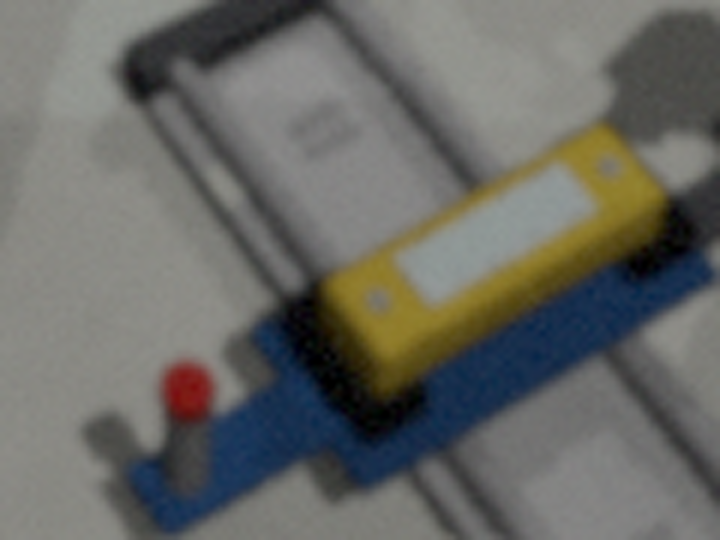

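The cap moved 91 mm in both views. That is inside the 3 mm snap zone, and the force was neutral before release, so the carrier is resting in the detent. Handing in.

Run:
```python
from h import *
print(state()["t"]); print(job_done())
```

```text
27.25
the job is handed in; nothing more can be done
None
```

The job is handed in, finished at 27.3 s of the 67 s allowed; the hand-in gave no verdict.

**What I did**
- **Lid:** I swung it open by its bar past upright, and it stayed open by itself.
- **Yellow cassette:** I lifted it out, laid it flat in the nest at the first station and let go. Touchdown force was about 11 N.
- **Carrier:** I slid it by its post to the middle station and moved the arm clear.

**Last checks**
- **Seating:** after release, the back screw on the cassette's top triangulated at 75.3 mm high, where 76 is flat. The two screws lay symmetrically at ±44 mm from the nest's centre, with about 1.5 mm sideways offset, which is inside the play.
- **Carrier position:** the cap moved 91 mm in both views, 1 mm more than the 90 mm between stations. The detent pulled the carrier on at 5.6 N, and the force was near zero just before release.
- **Rest of the scene:** the final pictures show the lid open, blue in its cradle and nothing else visibly moved. I did not measure the bystanders' positions.

**What disagreed or went wrong**
- **First grip on the bar:** it closed on nothing. The fingertips seemed to end about 14 mm short of where I expected, so I worked lower from then on.
- **Post grip:** the opening read about 16 mm on the 14 mm post, and regripping lower did not change it. The carrier still slid smoothly.

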